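# Trial of a drill guide with a test pin

### The arm

A 6-joint arm with a two-finger parallel gripper is mounted at the origin on a cart in front of the work surface, level with it; the furniture and walls round the work are solid. World frame = base frame: x ahead of the robot, y to its left, z up, the work surface at z = 0. Lengths are in mm, angles in rad, forces in N, time in s.
With the tool pointing down it reaches from about 350 to 875 mm from the base axis. Payload 4.2 kg.
Tool frame: the origin (TCP) lies between the finger pads; the fingertips stand 17 mm ahead of it and the grasp point (between the pads) lies 2 mm behind it; z points along the fingers, y is the line along which they close (so a half turn about z gives the same grasp; the last joint's range is limited). The gripper opens to 87 mm and grips with 3 to 60 N. Pads are 19 mm wide; open, the fingers measure 117 mm over their backs; the gripper's body (75 mm by 190 mm) begins 51 mm behind the grasp point.
Start: joints at [-0.97, 0.385, 0.008, 0, -1.194, -0.259], TCP at [209.504, -588.818, 239.55] pointing down, gripper open.
Joint ranges: [-3.14, 3.14], [-1.21, 2.06], [-1.07, 1.41], [-3.16, 2.05], [-2.99, -0.16], [-3.1, 3.1]. Speed limits (rad/s): [2.79, 2.79, 3.14, 3.14, 3.14, 3.14].

### API

Orientations are given as [roll, pitch, yaw] about the fixed x, y, z axes, in that order (R = Rz(yaw) Ry(pitch) Rx(roll)).
In Python, from cell import state, imaging, r gives the robot as it stands.
- The arm moves only by the tool arm_command, never from a script. Its argument "motion" is a list of rows, each an object of numbers: "jaw": the closure in counts, from 0 (fully open) to 255 (shut); "tx", "ty", "tz": the shift along the tool's x, y, z in m; "yaw": the turn about the tool's z in degrees. In form: [{"jaw": .., "tx": .., "ty": .., "tz": .., "yaw": ..}, ...]. A call has 1 to 12 rows; each row shifts and turns the commanded pose from where the row before left it, along the tool's axes as they then stand; what a row does not reach is not made up. A row lasts 1/10 s, in which the tool goes at most 50 mm and 8.59 degrees, less where a joint would pass 70% of its speed; a pose out of reach is approached as far as the arm can. A call is refused whole if a number of a shift passes 0.05 or a number of a turn 8.59, either way. A call with a gripper value outside its range is refused whole. The fingers move at their own pace and stop on an object; "grip_force" is the grip in N (left out, the last holds). Time passes only in rows, so rows that do not move let the fingers close. It gives the time, the measured TCP pose, the force, the opening and the grip force at its end, in the units of the state.
- state(): the state, without advancing time (a new reading comes with each control period).
- imaging.grab_frame(name): name is "side" or "top"; returns a dict with "frame" (400x640x3 uint8, blue, green, red), "fx", "fy", "cx", "cy" (pixels), "camera_from_world" (4x4, takes a point from world to camera coordinates). Camera axes: x right, y down, z forward; pixel columns grow to the right and rows downward; lengths in mm; the calibration is good to about 2 mm. A picture is of the moment at which its call begins. There is no depth.
- r.close_job(): hands the job in; it is judged then, once.
Trained networks look in a picture, given as the dict that the camera call returned (one of the last four; its "shot" number tells which), for a name from the list of things; names that differ only in an ending like _2 or _b are one class to them, and where a whole thing is asked for, a point or a joint stands for the part that bears it (a point fixed in the world has none). Each returns a list of dicts, best first, with "conf" (0 to 1); they miss things now and then, are a little off and sometimes report something else, mostly with a low value. They report only what shows in the picture. A call takes as long as a camera call.
- imaging.recognise(picture, query): "extent" ([left, top, width, height] in pixels, round what is visible of it).
- imaging.outline_of(picture, query): "region" (400x640 bool, what is visible of it) and "extent" ([left, top, width, height] in pixels, round what is visible of it).
The state is a dict: "time_s": time; "joints": joint angles; "joint_vel": joint speeds; "effort": joint torques, N m; "ee_pos": TCP position; "eef_rot": TCP orientation; "force": force on the tool from outside, world axes, zero at the start; "wrist_torque": the same for the moment, N m; "finger_gap": finger opening in mm; "finger_force": force on a finger pad.
Only numpy, scipy, OpenCV 4.12 (cv2) and the standard library are available. Lean on these libraries where they do the work, as an engineer would, in place of code of your own. Each camera call takes 0.05 s, during which the arm holds its last target. There are 200 camera calls.

### The job

Set the orange drill guide gently, flat and sleeve up, across the two rails of the trial stand, centred over the plaster cast and square to the stand, and let go of it. Then take the test pin out of the blue rack by its black handle and lower it upright through the steel sleeve, without touching guide, stand or cast, until the red band on its stem is level with the sleeve's mouth, and finish while still holding it there, still and centred in the bore. Leave the other things on the bench alone.

Things in the scene. Friction and masses are not known exactly. Their poses are not given: they have to be found in the camera images.
- guide: Loose orange drill guide: flat plate 36 x 96 x 12 mm (x, y, z), 60 g give or take, with a steel sleeve in its middle, a ring 21 mm across standing 4 mm above the plate. The round bore through sleeve and plate is 13 mm wide and runs along z. It lies flat on the worktop at the start, sleeve up. Origin: centre of the underside, on the bore's axis. Can be pinched across its 36 mm width (x). Either way round on the stand is right
- guide_mouth (a point): Centre of the sleeve's mouth: on the bore's axis, 16 mm above the guide's underside
- stand: Fixed trial stand: grey base 92 x 112 x 8 mm (x, y, z) with two upright aluminium rails with black rubber tops and a fixed white plaster cast between them. Rails: 34 mm long (x), 10 mm wide (y), centred 38 mm either side of the middle (y = -38 and +38 mm), tops 75 mm above the worktop. The cast's top is 35 mm above the worktop. Origin: centre of the base's underside. The guide's long side (y) goes along the stand's y, from rail to rail
- stand_seat (a point): Midpoint between the two rails at the height of their tops (75 mm above the worktop): where the guide's origin belongs
- pin: Loose test pin, standing upright in the middle hole of the rack: steel stem 6 mm thick and 75 mm long with a red band, above it a collar 18 mm wide and 4 mm thick, above that a round black handle 14 mm thick and 44 mm long (123 mm over all), about 50 g. Origin: centre of the tip's end face; z runs along the pin up to the handle. The collar rests on the rack's top
- pin_band (a point): Centre of the 6 mm long red band, on the pin's axis 45 mm above its tip
- pin_grip (a point): Middle of the handle, on the pin's axis 103 mm above its tip
- rack: Fixed blue pin rack: foot 60 x 120 mm, top plate 40 x 110 mm (x, y) whose upper face is 85 mm above the worktop, with three 11 mm holes in a row along y, 30 mm apart; the pin hangs in the middle one, the others are empty. Lift the pin at least 80 mm to clear it. Origin: centre of the underside
- crucible: Bystander: small beige crucible, 51 mm wide, 40 mm high, loose. Origin: centre of the underside
- denture_base: Bystander: pink and tan denture on a cast, 53 x 71 x 27 mm, loose. Origin: centre of the underside
- brush_wheel: Bystander: black brush wheel lying flat, 57 mm wide, 12 mm thick, loose. Origin: centre of the underside

How it is judged:
By the outcome, as a careful person would: the job done as asked, in the order asked, and still so for the second after the job is handed in, while the arm keeps its last pose, push and grip.
It also fails if it takes over 61 s, if anything falls off the work surface, if the arm or the gripper's body presses on something with over 40 N, if the wrist force passes 120 N, or if a joint passes its speed limit or range.

## Working session

There is one attempt and no reset: what is moved stays moved. The work goes in short steps, Python scripts to look and compute and a tool call to move; the robot and the scene stay as the last step left them, time stands still between calls to the robot, and variables do not carry over. Pictures are saved under pics/ and viewed, at most 10 in all, crops included, and the job is handed in when it is done.

Besides the shell and the picture viewer there is one more tool, called after "Call:" as name(argument=value, ...), one argument or row to a line, values as JSON. arm_command: Moves the arm, as the interface text tells. Its arguments: {"type":"object","properties":{"motion":{"type":"array","items":{"type":"object","properties":{"jaw":{"type":"number"},"tx":{"type":"number"},"ty":{"type":"number"},"tz":{"type":"number"},"yaw":{"type":"number"}}}},"grip_force":{"type":"number"}},"required":["motion"]}

```bash
mkdir -p pics; ls
cat > h.py <<'E'
from cell import state, imaging, r
import numpy as np, cv2
def proj(p,P):
    P=np.atleast_2d(P); T=np.array(p["camera_from_world"]); c=P@T[:3,:3].T+T[:3,3]
    return np.c_[p["fx"]*c[:,0]/c[:,2]+p["cx"],p["fy"]*c[:,1]/c[:,2]+p["cy"]]
def ray(p,u,v):
    T=np.array(p["camera_from_world"]);R=T[:3,:3];o=-R.T@T[:3,3]
    d=R.T@np.array([(u-p["cx"])/p["fx"],(v-p["cy"])/p["fy"],1]);return o,d/np.linalg.norm(d)
def atz(p,u,v,z):
    o,d=ray(p,u,v);return o+d*(z-o[2])/d[2]
E
python3 - <<'E'
from h import *
print(state())
for n in("side","top"):
    p=imaging.grab_frame(n);cv2.imwrite(f"pics/{n}0.png",p["frame"])
    print(n,p["fx"],p["cx"],np.round(p["camera_from_world"],3).tolist())
    for q in["guide","guide_mouth","stand","pin","pin_band","rack","crucible","denture_base","brush_wheel"]:
        o=imaging.recognise(p,q);print(q,[(np.round(x["extent"]).tolist(),round(x["conf"],2)) for x in o[:3]])
E
```

```text
pics
{'time_s': 0.0, 'joints': array([-9.70405129e-01,  3.85551002e-01,  6.64213761e-03, -5.06888755e-04,
       -1.19394672e+00, -2.58578937e-01]), 'joint_vel': array([ 0.00142861, -0.00021584, -0.00044842,  0.00022221, -0.00066654,
       -0.00240137]), 'effort': array([-2.35949884e-06, -3.90667748e+01,  1.87410718e+01,  4.21991050e+00,
        1.10174494e-02, -2.12602786e-04]), 'ee_pos': array([ 209.3271187 , -588.32361195,  238.46809747]), 'eef_rot': array([ 3.13948140e+00, -7.12981611e-05, -2.79996733e+00]), 'force': array([-0.07795764,  0.07115538,  0.34035348]), 'wrist_torque': array([ 0.00324695,  0.03051463, -0.00773738]), 'finger_force': 0.0, 'finger_gap': 87.32400565074539}
side 446.30782983328686 311.7981235302797 [[-0.841, -0.541, 0.004, 434.496], [-0.237, 0.363, -0.901, 231.19], [0.486, -0.759, -0.433, 805.911], [0.0, 0.0, 0.0, 1.0]]
guide [([366.0, 194.0, 32.0, 15.0], 0.59), ([233.0, 271.0, 14.0, 54.0], 0.36)]
guide_mouth [([365.0, 194.0, 36.0, 15.0], 0.76)]
stand [([275.0, 202.0, 48.0, 48.0], 0.64)]
pin [([231.0, 267.0, 13.0, 63.0], 0.89)]
pin_band [([233.0, 271.0, 12.0, 54.0], 0.56)]
rack [([203.0, 275.0, 72.0, 84.0], 0.89), ([367.0, 194.0, 32.0, 18.0], 0.21)]
crucible [([195.0, 238.0, 24.0, 29.0], 0.76)]
denture_base [([321.0, 282.0, 38.0, 30.0], 0.9), ([233.0, 268.0, 12.0, 58.0], 0.41)]
brush_wheel [([380.0, 240.0, 21.0, 15.0], 0.66)]
top 479.31659299206433 325.876100967522 [[0.003, -1.0, 0.005, -14.428], [-0.992, -0.004, -0.127, 519.879], [0.127, -0.004, -0.992, 1275.287], [0.0, 0.0, 0.0, 1.0]]
guide [([410.0, 205.0, 34.0, 30.0], 0.84)]
guide_mouth [([411.0, 208.0, 30.0, 27.0], 0.69)]
stand [([303.0, 169.0, 44.0, 35.0], 0.7)]
pin [([195.0, 216.0, 9.0, 4.0], 0.56)]
pin_band []
rack [([181.0, 208.0, 48.0, 29.0], 0.98)]
crucible [([248.0, 134.0, 17.0, 18.0], 0.72), ([408.0, 205.0, 34.0, 29.0], 0.52)]
denture_base [([256.0, 246.0, 24.0, 24.0], 0.92)]
brush_wheel [([344.0, 251.0, 20.0, 24.0], 0.69)]
```

Run:
```python
import cv2
a=cv2.imread("pics/top0.png")[110:290,165:465];cv2.imwrite("pics/t1.png",cv2.resize(a,None,fx=2.6,fy=2.6,interpolation=cv2.INTER_CUBIC))
a=cv2.imread("pics/side0.png")[180:370,180:430];cv2.imwrite("pics/s1.png",cv2.resize(a,None,fx=3,fy=3,interpolation=cv2.INTER_CUBIC))
```

```text
(no output)
```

View pics/t1.png

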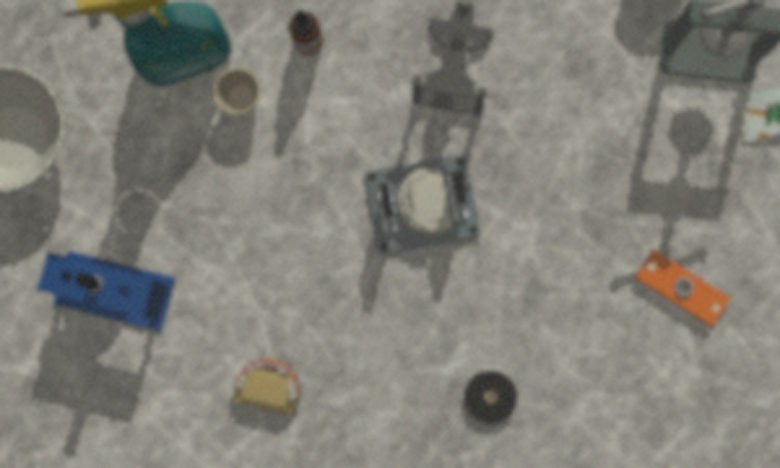

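View pics/s1.png

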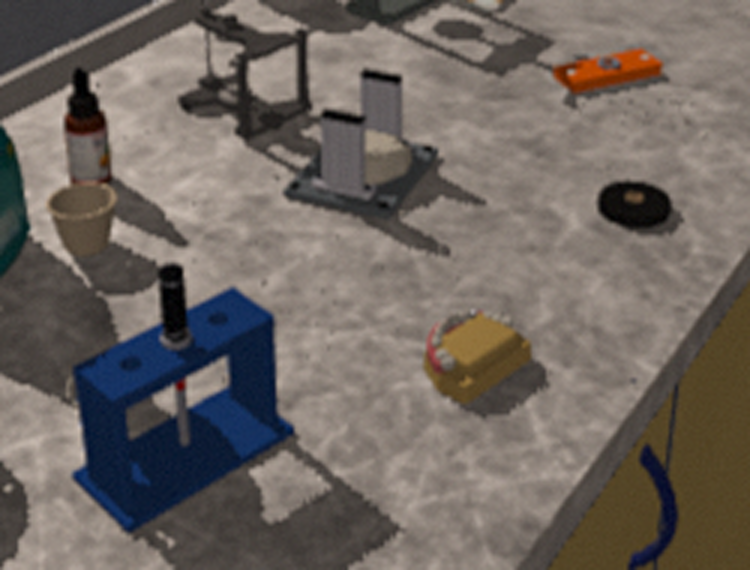

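```bash
cat >> h.py <<'E'
from scipy.optimize import minimize
def box(x,y,z,cx=0,cy=0,z0=0):
    return np.array([[cx+a*x/2,cy+b*y/2,z0+c*z] for a in(-1,1) for b in(-1,1) for c in(0,1)])
def cyl(d,h,z0=0,cx=0,cy=0):
    t=np.arange(24)*np.pi/12
    return np.vstack([np.c_[cx+d/2*np.cos(t),cy+d/2*np.sin(t),0*t+z] for z in(z0,z0+h)])
MODELS=dict(guide=[box(36,96,12),cyl(21,4,12)],
 stand=[box(92,112,8),box(34,10,75,0,38),box(34,10,75,0,-38),cyl(50,35)],
 pin=[cyl(14,44,79),cyl(18,4,75)])
def rend(p,parts,q):
    c,s=np.cos(q[2]),np.sin(q[2]);S=4
    im=np.zeros((400*S,640*S),np.uint8)
    for P in parts:
        W=np.c_[q[0]+c*P[:,0]-s*P[:,1],q[1]+s*P[:,0]+c*P[:,1],P[:,2]+q[3]]
        uv=(proj(p,W)+.5)*S-.5
        cv2.fillConvexPoly(im,cv2.convexHull(np.round(uv*16).astype(np.int32)),255,shift=4)
    return cv2.resize(im,(640,400),interpolation=cv2.INTER_AREA)/255.
def fit(ps,ms,parts,q0,free=(1,1,1,1)):
    f=np.array(free,bool);q0=np.array(q0,float)
    def full(v):
        q=q0.copy();q[f]=v;return q
    def cost(v): return sum(((cv2.GaussianBlur(rend(p,parts,full(v))-m,(0,0),.7))**2).sum() for p,m in zip(ps,ms))
    v0=q0[f];st=np.array([5,5,.08,4])[f]
    sim=np.vstack([v0]+[v0+np.eye(len(v0))[i]*st for i in range(len(v0))])
    o=minimize(cost,v0,method="Nelder-Mead",options=dict(initial_simplex=sim,xatol=.02,fatol=.05,maxiter=300))
    return full(o.x),o.fun
E
python3 - <<'E'
from h import *
ps=[imaging.grab_frame(n) for n in("top","side")]
q0=dict(guide=(0,0,-.6,0),stand=(0,0,.13,0),pin=(0,0,0,10))
c={"guide":atz(ps[0],428,221,10),"stand":atz(ps[0],326,188,10),"pin":atz(ps[0],199,218,110)}
for k in c:
    ms=[imaging.outline_of(p,k) for p in ps]
    print(k,c[k].round(),[(m[0]["extent"],m[0]["conf"]) if m else None for m in ms])
    if not all(ms): continue
    ms=[m[0]["region"].astype(float) for m in ms]
    if k=="pin":
        for i,m in enumerate(ms): print(np.argwhere(m>0).mean(0)[::-1],m.sum())
    for pp,mm,fr in((ps,ms,(1,1,k!="pin",1)),(ps[:1],ms[:1],(1,1,k!="pin",0)),(ps[1:],ms[1:],(1,1,k!="pin",0))):
        q,e=fit(pp,mm,MODELS[k],(*c[k][:2],*q0[k][2:]),fr);print(np.round(q,3),round(e,1))
    np.savez(f"m_{k}.npz",*ms)
vis=[]
for i,(p,n) in enumerate(zip(ps,("top","side"))):
    f=p["frame"].copy()
    for k in c:
        try:m=np.load(f"m_{k}.npz")[f"arr_{i}"]
        except Exception:continue
        f[m>0]=f[m>0]//2+np.array([0,127,0],np.uint8)
    vis.append(f[110:290,165:465] if i==0 else f[180:370,180:430])
    vis[-1]=cv2.resize(vis[-1],(800,480) if i==0 else (750,570),interpolation=cv2.INTER_NEAREST)
    cv2.imwrite(f"pics/mask_{n}.png",vis[-1])
E
```

```text
guide [ 465. -295.   10.] [([409.4, 203.4, 36.4, 32.0], 0.62), ([363.2, 196.2, 35.2, 13.1], 0.76)]
[ 469.52  -291.313   -0.557    1.651] 22.3
[ 469.416 -291.689   -0.559    0.   ] 10.7
[ 471.453 -294.36    -0.506    0.   ] 8.3
stand [557. -13.  10.] [([304.1, 167.6, 45.3, 36.8], 0.81), ([273.4, 201.8, 49.7, 48.5], 0.93)]
[ 5.58546e+02 -1.47270e+01  1.96000e-01  2.16900e+00] 65.6
[ 5.5869e+02 -1.4690e+01  1.7600e-01  0.0000e+00] 10.9
[ 5.61532e+02 -1.83290e+01  1.96000e-01  0.00000e+00] 45.2
pin [463. 312. 110.] [([194.3, 214.9, 11.9, 5.6], 0.57), ([231.7, 267.3, 11.6, 61.2], 0.54)]
[198.80327869 217.49180328] 61.0
[237.47633136 288.56804734] 338.0
[464.498 313.568   0.     11.51 ] 59.8
[464.15  313.388   0.     10.   ] 1.2
[466.325 311.739   0.     10.   ] 58.1
```

Call:
arm_command(
  motion=[
    {"yaw":-7.7},
    {"yaw":-7.7},
    {"yaw":-7.7},
    {"yaw":-7.7},
    {"yaw":-7.7},
  ],
)

```text
schema error: expected keys jaw, tx, ty, tz, yaw
```

Call:
arm_command(
  motion=[
    {"tx":-0.026,"ty":-0.004,"jaw":60},
    {"tx":-0.039,"ty":-0.0064,"jaw":60},
    {"tx":-0.039,"ty":-0.0064},
    {"tx":-0.039,"ty":-0.0064,"tz":0.01},
    {"tx":-0.039,"ty":-0.0064,"tz":0.02},
    {"tx":-0.039,"ty":-0.0064,"tz":0.02},
    {"tx":-0.039,"ty":-0.0064,"tz":0.02},
    {"tx":-0.039,"ty":-0.0064,"tz":0.02},
    {"tx":-0.039,"ty":-0.0064,"tz":0.02},
    {"tx":-0.039,"ty":-0.0064,"tz":0.02},
    {"tx":-0.013,"ty":-0.0022,"tz":0.01},
    {"jaw":60},
  ],
)

```text
schema error: expected keys jaw, tx, ty, tz, yaw
```

```bash
cat >> h.py <<'E'
def togo(x,y,z,yaw,grip=True):
    s=state();p=s["ee_pos"];w=s["eef_rot"][2];d=np.array([x,y,z])-p
    dy=(yaw-w+np.pi/2)%np.pi-np.pi/2
    print("t",round(s["time_s"],2),"pos",p.round(1),"rot",s["eef_rot"].round(3),"gap",round(s["finger_gap"],1),"F",s["force"].round(1))
    for n,a in(("now",w),("after turn",w+dy)):
        print(n,"tx,ty,tz mm",np.round([d[0]*np.cos(a)+d[1]*np.sin(a),d[0]*np.sin(a)-d[1]*np.cos(a),-d[2]],1))
    print("turn deg",round(-np.degrees(dy),2))
E
python3 - <<'E'
from h import *
togo(469.5,-291.5,20,-2.128)
E
```

```text
t 1.4 pos [ 209.5 -588.8  239.6] rot [ 3.142 -0.    -2.8  ] gap 87.3 F [ 1.1  0.3 -0.9]
now tx,ty,tz mm [-344.6  193.   219.6]
after turn tx,ty,tz mm [-389.8  -63.5  219.6]
turn deg -38.49
```

Call:
arm_command(
  motion=[
    {"jaw":60,"tx":0,"ty":0,"tz":0,"yaw":-7.7},
    {"jaw":60,"tx":0,"ty":0,"tz":0,"yaw":-7.7},
    {"jaw":60,"tx":0,"ty":0,"tz":0,"yaw":-7.7},
    {"jaw":60,"tx":0,"ty":0,"tz":0,"yaw":-7.7},
    {"jaw":60,"tx":0,"ty":0,"tz":0,"yaw":-7.7},
  ],
)

```text
time_s: 1.9
ee_pos: [209.5, -588.8, 239.5]
eef_rot: [3.142, -0.0, -2.122]
force: [0.2, -0.7, -0.3]
finger_gap: 67.2
finger_force: 0.0
```

Call:
arm_command(
  motion=[
    {"jaw":60,"tx":-0.026,"ty":-0.004,"tz":0,"yaw":0},
    {"jaw":60,"tx":-0.039,"ty":-0.0064,"tz":0,"yaw":0},
    {"jaw":60,"tx":-0.039,"ty":-0.0064,"tz":0.01,"yaw":0},
    {"jaw":60,"tx":-0.039,"ty":-0.0064,"tz":0.02,"yaw":0},
    {"jaw":60,"tx":-0.039,"ty":-0.0064,"tz":0.02,"yaw":0},
    {"jaw":60,"tx":-0.039,"ty":-0.0064,"tz":0.02,"yaw":0},
    {"jaw":60,"tx":-0.039,"ty":-0.0064,"tz":0.02,"yaw":0},
    {"jaw":60,"tx":-0.039,"ty":-0.0064,"tz":0.02,"yaw":0},
    {"jaw":60,"tx":-0.039,"ty":-0.0064,"tz":0.02,"yaw":0},
    {"jaw":60,"tx":-0.039,"ty":-0.0064,"tz":0.02,"yaw":0},
    {"jaw":60,"tx":-0.013,"ty":-0.002,"tz":0.01,"yaw":0},
    {"jaw":60,"tx":0,"ty":0,"tz":0,"yaw":0},
  ],
)

```text
time_s: 3.1
ee_pos: [470.0, -289.9, 78.1]
eef_rot: [3.139, -0.001, -2.125]
force: [0.3, -0.5, -0.2]
finger_gap: 66.7
finger_force: 0.0
```

Run:
```python
from h import *
togo(469.5,-291.5,20,-2.128)
```

```text
t 3.1 pos [ 470.  -289.9   78.1] rot [ 3.139e+00 -1.000e-03 -2.125e+00] gap 66.7 F [ 0.3 -0.5 -0.2]
now tx,ty,tz mm [ 1.6 -0.4 58.1]
after turn tx,ty,tz mm [ 1.6 -0.4 58.1]
turn deg 0.18
```

Call:
arm_command(
  motion=[
    {"jaw":60,"tx":0.0016,"ty":0,"tz":0.02,"yaw":0},
    {"jaw":60,"tx":0,"ty":0,"tz":0.02,"yaw":0},
    {"jaw":60,"tx":0,"ty":0,"tz":0.01,"yaw":0},
    {"jaw":60,"tx":0,"ty":0,"tz":0.005,"yaw":0},
    {"jaw":60,"tx":0,"ty":0,"tz":0.003,"yaw":0},
    {"jaw":60,"tx":0,"ty":0,"tz":0,"yaw":0},
  ],
  grip_force=15,
)

```text
time_s: 3.7
ee_pos: [469.0, -293.2, 21.9]
eef_rot: [-3.141, 0.0, -2.128]
force: [0.4, -0.1, -0.8]
finger_gap: 66.4
finger_force: 0.0
```

Run:
```python
from h import *
togo(469.5,-291.5,20,-2.128)
a=[]
for n,c in(("top",(200,160,400,460)),("side",(150,250,310,460))):
    p=imaging.grab_frame(n);f=p["frame"]
    g=proj(p,[[469.5,-291.5,12]])[0].astype(int)
    a.append(cv2.resize(f[g[1]-45:g[1]+35,g[0]-45:g[0]+45],(400,356),interpolation=cv2.INTER_CUBIC))
cv2.imwrite("pics/g1.png",np.hstack(a))
```

```text
t 3.7 pos [ 469.  -293.2   21.9] rot [-3.141  0.    -2.128] gap 66.4 F [ 0.4 -0.1 -0.8]
now tx,ty,tz mm [-1.7  0.4  1.9]
after turn tx,ty,tz mm [-1.7  0.4  1.9]
turn deg -0.01
```

View pics/g1.png

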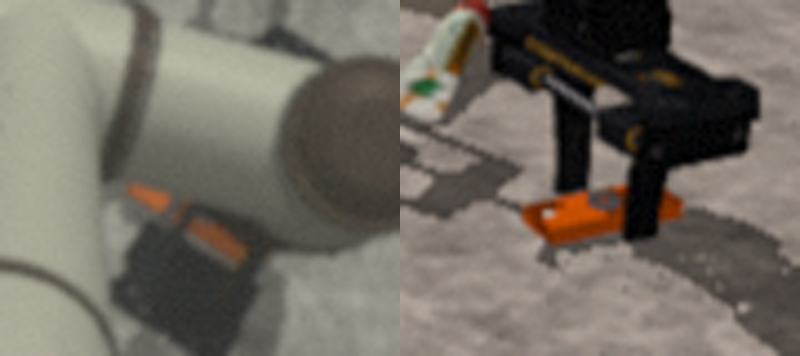

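Call:
arm_command(
  motion=[
    {"jaw":60,"tx":-0.0015,"ty":0,"tz":0.0015,"yaw":0},
    {"jaw":90,"tx":0,"ty":0,"tz":0,"yaw":0},
    {"jaw":120,"tx":0,"ty":0,"tz":0,"yaw":0},
    {"jaw":150,"tx":0,"ty":0,"tz":0,"yaw":0},
    {"jaw":180,"tx":0,"ty":0,"tz":0,"yaw":0},
    {"jaw":200,"tx":0,"ty":0,"tz":0,"yaw":0},
    {"jaw":200,"tx":0,"ty":0,"tz":0,"yaw":0},
    {"jaw":200,"tx":0,"ty":0,"tz":0,"yaw":0},
  ],
  grip_force=15,
)

```text
time_s: 4.6
ee_pos: [469.7, -291.5, 20.1]
eef_rot: [-3.141, 0.0, -2.128]
force: [-0.8, -0.1, 0.6]
finger_gap: 35.8
finger_force: 15.0
```

Run:
```python
from h import *
print(state()["finger_force"])
togo(558.7,-14.7,140,.18-np.pi/2)
```

```text
14.991552382707596
t 4.6 pos [ 469.7 -291.5   20.1] rot [-3.141  0.    -2.128] gap 35.8 F [-0.8 -0.1  0.6]
now tx,ty,tz mm [-282.    70.8 -119.9]
after turn tx,ty,tz mm [-256.4 -137.1 -119.9]
turn deg -42.23
```

Call:
arm_command(
  motion=[
    {"jaw":200,"tx":0,"ty":0,"tz":-0.01,"yaw":0},
    {"jaw":200,"tx":0,"ty":0,"tz":-0.02,"yaw":0},
    {"jaw":200,"tx":0,"ty":0,"tz":-0.03,"yaw":0},
    {"jaw":200,"tx":0,"ty":0,"tz":-0.03,"yaw":-5},
    {"jaw":200,"tx":0,"ty":0,"tz":-0.02,"yaw":-7},
    {"jaw":200,"tx":0,"ty":0,"tz":-0.01,"yaw":-7},
    {"jaw":200,"tx":0,"ty":0,"tz":0,"yaw":-7},
    {"jaw":200,"tx":0,"ty":0,"tz":0,"yaw":-7},
    {"jaw":200,"tx":0,"ty":0,"tz":0,"yaw":-6.2},
    {"jaw":200,"tx":0,"ty":0,"tz":0,"yaw":-3},
  ],
)

```text
time_s: 5.6
ee_pos: [469.4, -291.4, 140.7]
eef_rot: [-3.141, -0.0, -1.388]
force: [0.8, 0.5, -1.6]
finger_gap: 35.8
finger_force: 15.0
```

Call:
arm_command(
  motion=[
    {"jaw":200,"tx":-0.012,"ty":-0.006,"tz":0,"yaw":0},
    {"jaw":200,"tx":-0.02,"ty":-0.011,"tz":0,"yaw":0},
    {"jaw":200,"tx":-0.03,"ty":-0.016,"tz":0,"yaw":0},
    {"jaw":200,"tx":-0.03,"ty":-0.016,"tz":0,"yaw":0},
    {"jaw":200,"tx":-0.03,"ty":-0.016,"tz":0,"yaw":0},
    {"jaw":200,"tx":-0.03,"ty":-0.016,"tz":0,"yaw":0},
    {"jaw":200,"tx":-0.03,"ty":-0.016,"tz":0,"yaw":0},
    {"jaw":200,"tx":-0.03,"ty":-0.016,"tz":0,"yaw":0},
    {"jaw":200,"tx":-0.024,"ty":-0.013,"tz":0,"yaw":0},
    {"jaw":200,"tx":-0.014,"ty":-0.008,"tz":0,"yaw":0},
    {"jaw":200,"tx":-0.006,"ty":-0.003,"tz":0,"yaw":0},
    {"jaw":200,"tx":0,"ty":0,"tz":0,"yaw":0},
  ],
)

```text
time_s: 6.8
ee_pos: [558.6, -14.7, 140.0]
eef_rot: [3.141, 0.0, -1.391]
force: [0.7, -0.7, -0.9]
finger_gap: 35.7
finger_force: 15.0
```

Call:
arm_command(
  motion=[
    {"jaw":200,"tx":0,"ty":0,"tz":0,"yaw":0},
    {"jaw":200,"tx":0,"ty":0,"tz":0,"yaw":0},
    {"jaw":200,"tx":0,"ty":0,"tz":0,"yaw":0},
  ],
)

```text
time_s: 7.1
ee_pos: [558.4, -16.1, 140.1]
eef_rot: [3.141, -0.0, -1.393]
force: [-0.7, 0.7, -0.6]
finger_gap: 35.7
finger_force: 15.0
```

Run:
```python
from h import *
print(state()["finger_force"])
togo(558.7,-14.7,105,.18-np.pi/2)
a=[]
for n in("top","side"):
    p=imaging.grab_frame(n);f=p["frame"]
    g=proj(p,[[558.7,-14.7,80]])[0].astype(int)
    cv2.imwrite(f"pics/raw_h_{n}.png",f)
    a.append(cv2.resize(f[g[1]-45:g[1]+45,g[0]-50:g[0]+50],(400,360),interpolation=cv2.INTER_CUBIC))
    o=imaging.outline_of(p,"guide")
    if o: np.save(f"h_{n}.npy",o[0]["region"]);print(n,o[0]["extent"],o[0]["conf"])
cv2.imwrite("pics/h1.png",np.hstack(a))
```

```text
14.992027580738068
t 7.1 pos [558.4 -16.1 140.1] rot [ 3.141 -0.    -1.393] gap 35.7 F [-0.7  0.7 -0.6]
now tx,ty,tz mm [-1.3 -0.5 35.1]
after turn tx,ty,tz mm [-1.3 -0.5 35.1]
turn deg -0.11
top [309.2, 175.1, 38.4, 16.1] 0.65
side [284.9, 179.5, 28.3, 24.9] 0.59
```

View pics/h1.png

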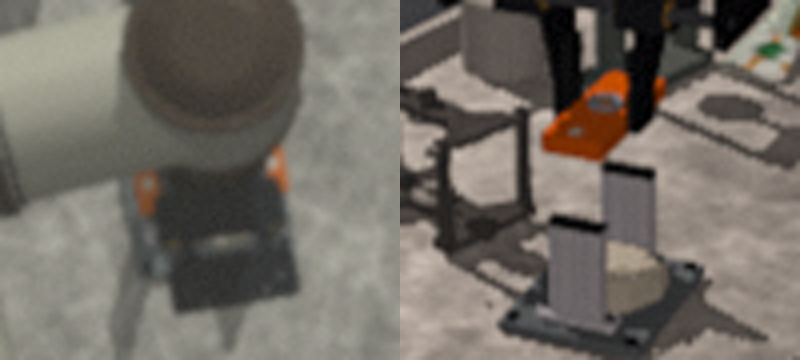

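```bash
cat > ov.py <<'E'
from h import *
def overlay(p,items,cen,half,size,img=None):
    f=p["frame"] if img is None else img
    g=proj(p,[cen])[0].round().astype(int);k=size//(2*half)
    c=cv2.resize(f[g[1]-half:g[1]+half,g[0]-half:g[0]+half],None,fx=k,fy=k,interpolation=cv2.INTER_CUBIC)
    for parts,q,col in items:
        cs,s=np.cos(q[2]),np.sin(q[2])
        for P in parts:
            W=np.c_[q[0]+cs*P[:,0]-s*P[:,1],q[1]+s*P[:,0]+cs*P[:,1],P[:,2]+q[3]]
            uv=(proj(p,W)-(g-half)+.5)*k-.5
            cv2.polylines(c,[cv2.convexHull((uv*8).round().astype(np.int32))],True,col,1,cv2.LINE_AA,3)
    return c
E
python3 - <<'E'
from ov import *
ps={n:imaging.grab_frame(n) for n in("top","side")}
G=(0,255,0);R=(0,0,255);out=[]
st=MODELS["stand"][:3];top75=[box(34,10,0,0,38,75),box(34,10,0,0,-38,75)]
s0={n:cv2.imread(f"pics/{n}0.png") for n in ps}
# refine stand, side: ignore the cast area; shared yaw
ms=dict(zip(("top","side"),[np.load("m_stand.npz")[f"arr_{i}"] for i in(0,1)]))
qs={}
for n in ps:
    for yaw in(.14,.16,.18,.20):
        q,e=fit([ps[n]],[ms[n]],MODELS["stand"],(558.7,-14.7,yaw,0),(1,1,0,0));print(n,yaw,q.round(2),round(e,1))
# guide held: orange mask, black ignored
for n in ps:
    f=ps[n]["frame"].astype(int);hsv=cv2.cvtColor(ps[n]["frame"],cv2.COLOR_BGR2HSV)
    org=((hsv[...,0]<16)&(hsv[...,1]>150)&(hsv[...,2]>90))
    gg=proj(ps[n],[[558,-15,125]])[0].astype(int);w=np.zeros_like(org);w[gg[1]-25:gg[1]+25,gg[0]-30:gg[0]+30]=1;org&=w
    print(n,"orange",org.sum())
    np.save(f"org_{n}.npy",org)
    q=(558.6,-15,.18,120)
    it=[(st,(558.7,-14.7,.18,0),G),(top75,(558.7,-14.7,.18,0),G)]
    if n=="side": it+=[(st,(561.5,-18.3,.18,0),R),(top75,(561.5,-18.3,.18,0),R)]
    it+=[(MODELS["guide"],q,G)]
    out.append(overlay(ps[n],it,(558,-15,75),40 if n=="top" else 50,400 if n=="top" else 400))
cv2.imwrite("pics/ov1.png",np.hstack(out))
E
```

```text
top 0.14 [ 5.5838e+02 -1.4420e+01  1.4000e-01  0.0000e+00] 18.3
top 0.16 [ 5.5868e+02 -1.4540e+01  1.6000e-01  0.0000e+00] 12.6
top 0.18 [ 5.5888e+02 -1.4490e+01  1.8000e-01  0.0000e+00] 11.0
top 0.2 [ 5.5857e+02 -1.4640e+01  2.0000e-01  0.0000e+00] 12.8
side 0.14 [ 5.622e+02 -1.910e+01  1.400e-01  0.000e+00] 62.9
side 0.16 [ 5.6137e+02 -1.8420e+01  1.6000e-01  0.0000e+00] 51.7
side 0.18 [ 5.6147e+02 -1.8250e+01  1.8000e-01  0.0000e+00] 46.9
side 0.2 [ 5.6158e+02 -1.8550e+01  2.0000e-01  0.0000e+00] 45.9
top orange 14
side orange 274
```

View pics/ov1.png

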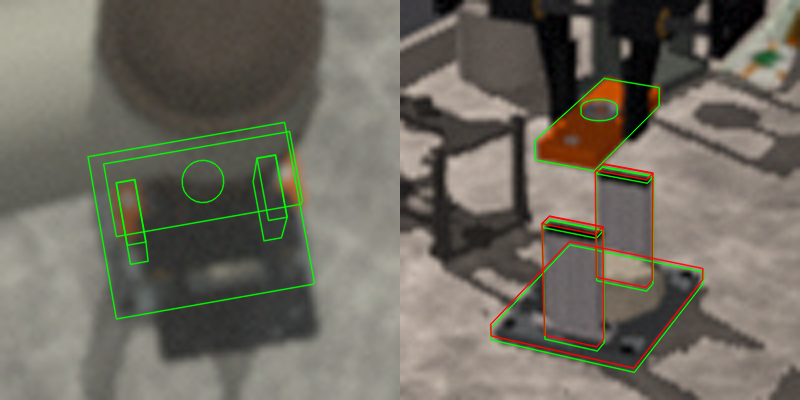

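```bash
cat >> ov.py <<'E'
def fitguide(p,q0,free,org=None):
    hsv=cv2.cvtColor(p["frame"],cv2.COLOR_BGR2HSV)
    org=(hsv[...,0]<16)&(hsv[...,1]>130)&(hsv[...,2]>70)
    R=cv2.dilate((rend(p,MODELS["guide"],q0)>.2).astype(np.uint8),np.ones((9,9)))>0
    ign=cv2.dilate((hsv[...,2]<55).astype(np.uint8),np.ones((3,3)))>0   # black fingers
    org&=R; m=org.astype(float)
    sl=rend(p,[cyl(24,4,12)],q0)>0
    wt=(R&~(ign&~org)&~(sl&~org)).astype(float); f=np.array(free,bool);q0=np.array(q0,float)
    def full(v):
        q=q0.copy();q[f]=v;return q
    co=lambda v:((cv2.GaussianBlur(rend(p,MODELS["guide"][:1],full(v)),(0,0),.6)-cv2.GaussianBlur(m,(0,0),.6))**2*wt).sum()
    v0=q0[f];st=np.array([4,4,.06,4])[f]
    o=minimize(co,v0,method="Nelder-Mead",options=dict(initial_simplex=np.vstack([v0]+[v0+np.eye(len(v0))[i]*st for i in range(len(v0))]),xatol=.02,fatol=.02,maxiter=300))
    return full(o.x),o.fun,m.sum()
E
python3 - <<'E'
from ov import *
p=imaging.grab_frame("side")
for fr in((1,1,0,0),(1,1,1,0)): print(fitguide(p,(560,-17,.18,120),fr))
s=[state() for _ in range(3)];print([x["ee_pos"].round(2) for x in s])
# same method on guide at start, side picture
p0=dict(p);p0["frame"]=cv2.imread("pics/side0.png")
print(fitguide(p0,(470,-293,-.55,0),(1,1,1,0)))
t=imaging.grab_frame("top");p0=dict(t);p0["frame"]=cv2.imread("pics/top0.png")
print(fitguide(p0,(470,-293,-.55,0),(1,1,1,0)))
E
```

```text
(array([ 5.58802959e+02, -1.84256153e+01,  1.80000000e-01,  1.20000000e+02]), np.float64(6.571817261363568), np.float64(292.0))
(array([ 5.58981852e+02, -1.79892080e+01,  2.00535410e-01,  1.20000000e+02]), np.float64(5.734086477255417), np.float64(292.0))
[array([558.69, -15.26, 140.06]), array([558.69, -15.26, 140.06]), array([558.69, -15.26, 140.06])]
(array([ 469.16800746, -292.1169377 ,   -0.53985083,    0.        ]), np.float64(8.358877298352672), np.float64(293.0))
(array([ 467.24188529, -294.5894728 ,   -0.58630773,    0.        ]), np.float64(42.429106625913306), np.float64(347.0))
```

```bash
cat > edge.py <<'E'
from ov import *
def seg(a,b,n=30): 
    t=np.linspace(.03,.97,n)[:,None];return np.array(a)*(1-t)+np.array(b)*t
def rect(x,y,z,cx=0,cy=0):
    c=[(cx-x/2,cy-y/2,z),(cx+x/2,cy-y/2,z),(cx+x/2,cy+y/2,z),(cx-x/2,cy+y/2,z)]
    return [(c[i],c[(i+1)%4]) for i in range(4)]
def hullsegs(p,P,q):
    c,s=np.cos(q[2]),np.sin(q[2]);W=np.c_[q[0]+c*P[:,0]-s*P[:,1],q[1]+s*P[:,0]+c*P[:,1],P[:,2]+q[3]]
    return cv2.convexHull(proj(p,W).astype(np.float32))[:,0]
def score(p,img,parts,q,excl=None):
    """mean colour gradient across the projected outlines of the parts"""
    g=[cv2.Scharr(img,cv2.CV_32F,*d) for d in((1,0),(0,1))];tot=0;n=0
    for P in parts:
        h=hullsegs(p,P,q)
        for a,b in zip(h,np.roll(h,-1,0)):
            L=np.linalg.norm(b-a)
            if L<2: continue
            k=int(L*3)+2;pt=seg(a,b,k).astype(np.float32);nn=np.array([-(b-a)[1],(b-a)[0]])/L
            m=[cv2.remap(x,pt[:,None,0],pt[:,None,1],cv2.INTER_CUBIC).reshape(k,3) for x in g]
            tot+=np.abs(m[0]*nn[0]+m[1]*nn[1]).sum(1).clip(0,1500).sum()*L/k;n+=L
    return tot/n
def efit(p,img,parts,q0,free,st=(2.5,2.5,.04,2)):
    img=cv2.GaussianBlur(img,(0,0),.8).astype(np.float32);f=np.array(free,bool);q0=np.array(q0,float)
    def full(v):
        q=q0.copy();q[f]=v;return q
    best=None;s=np.array(st)[f]
    for sg in([1]*f.sum(),[-1]*f.sum()):
        v0=q0[f]
        o=minimize(lambda v:-score(p,img,parts,full(v)),v0,method="Nelder-Mead",options=dict(initial_simplex=np.vstack([v0]+[v0+np.eye(len(v0))[i]*s[i]*sg[i] for i in range(len(v0))]),xatol=.03,fatol=.05,maxiter=200))
        if best is None or o.fun<best.fun: best=o
    return full(best.x).round(3),round(-best.fun,1)
E
python3 - <<'E'
from edge import *
b,r1,r2,_=MODELS["stand"]
ps={n:imaging.grab_frame(n) for n in("top","side")}
for n,q0 in(("top",(558.7,-14.7,.18,0)),("side",(561.5,-18.3,.18,0))):
    im=cv2.imread(f"pics/{n}0.png")
    for nm,pt in(("base",[b]),("rails",[r1,r2]),("all",[b,r1,r2])):
        print(n,nm,*efit(ps[n],im,pt,q0,(1,1,1,0)),*efit(ps[n],im,pt,q0,(1,1,0,0)))
print("guide0 top",efit(ps["top"],cv2.imread("pics/top0.png"),MODELS["guide"][:1],(469.5,-291.5,-.557,0),(1,1,1,0)))
print("guide0 side",efit(ps["side"],cv2.imread("pics/side0.png"),MODELS["guide"][:1],(471,-294,-.55,0),(1,1,1,0)))
print("guide held side",efit(ps["side"],ps["side"]["frame"],MODELS["guide"][:1],(559,-18,.18,120),(1,1,1,0)))
E
```

```text
top base [ 5.55487e+02 -1.42240e+01  1.80000e-01  0.00000e+00] 1033.6 [ 5.55526e+02 -1.42550e+01  1.80000e-01  0.00000e+00] 1033.5
top rails [ 5.65906e+02 -1.57520e+01  9.40000e-02  0.00000e+00] 938.6 [ 5.58774e+02 -1.61340e+01  1.80000e-01  0.00000e+00] 881.4
top all [ 5.55962e+02 -1.51620e+01  1.66000e-01  0.00000e+00] 955.5 [ 5.55994e+02 -1.53530e+01  1.80000e-01  0.00000e+00] 951.2
side base [ 5.59003e+02 -1.63020e+01  1.90000e-01  0.00000e+00] 1069.5 [ 5.58835e+02 -1.61520e+01  1.80000e-01  0.00000e+00] 1068.5
side rails [ 5.61662e+02 -2.11440e+01  1.72000e-01  0.00000e+00] 1122.9 [ 5.61625e+02 -2.12740e+01  1.80000e-01  0.00000e+00] 1120.9
side all [ 5.59063e+02 -1.73650e+01  1.80000e-01  0.00000e+00] 1051.9 [ 5.59066e+02 -1.73610e+01  1.80000e-01  0.00000e+00] 1051.6
guide0 top (array([ 467.874, -293.699,   -0.578,    0.   ]), np.float64(1204.9))
guide0 side (array([ 469.164, -291.857,   -0.562,    0.   ]), np.float64(1452.0))
guide held side (array([ 5.57915e+02, -1.51490e+01,  1.64000e-01,  1.20000e+02]), np.float64(1396.3))
```

Run:
```python
from edge import *
b=box(92,112,8);r1=box(34,10,67,0,38,8);r2=box(34,10,67,0,-38,8)
t1=box(34,10,.01,0,38,75);t2=box(34,10,.01,0,-38,75);bt=box(92,112,.01,0,0,8)
ps={n:imaging.grab_frame(n) for n in("top","side")}
for n,q0 in(("top",(558,-15,.18,0)),("side",(559.5,-17,.18,0))):
    im=cv2.imread(f"pics/{n}0.png")
    for nm,pt in(("rails",[r1,r2]),("rail1",[r1]),("rail2",[r2]),("railtops",[t1,t2]),("all",[b,r1,r2]),("all+",[b,bt,r1,r2,t1,t2])):
        print(n,nm,*efit(ps[n],im,pt,q0,(1,1,1,0)),*efit(ps[n],im,pt,q0,(1,1,0,0)))
im=cv2.imread("pics/side0.png");p=ps["side"];c=[]
for q in((559,-17.3,.18,0),(561.5,-18.3,.18,0)):
    c.append(overlay(p,[([x],q,(0,0,255)) for x in(b,bt,r1,r2,t1,t2)],(559,-17,35),32,384,im))
cv2.imwrite("pics/ov2.png",np.hstack(c))
```

```text
top rails [ 5.58683e+02 -1.59830e+01  1.68000e-01  0.00000e+00] 914.0 [ 5.58739e+02 -1.61370e+01  1.80000e-01  0.00000e+00] 911.8
top rail1 [ 5.5636e+02 -1.5657e+01  1.2700e-01  0.0000e+00] 883.6 [ 5.5840e+02 -1.5627e+01  1.8000e-01  0.0000e+00] 869.4
top rail2 [ 5.73966e+02 -1.74930e+01  7.10000e-02  0.00000e+00] 1233.4 [ 5.69791e+02 -1.83740e+01  1.80000e-01  0.00000e+00] 1200.2
top railtops [ 5.56466e+02 -1.59980e+01  1.72000e-01  0.00000e+00] 1134.0 [ 5.56587e+02 -1.59920e+01  1.80000e-01  0.00000e+00] 1132.0
top all [ 5.56094e+02 -1.52670e+01  1.68000e-01  0.00000e+00] 957.3 [ 5.56174e+02 -1.54030e+01  1.80000e-01  0.00000e+00] 955.1
top all+ [ 5.55945e+02 -1.53570e+01  1.72000e-01  0.00000e+00] 993.9 [ 5.56016e+02 -1.54030e+01  1.80000e-01  0.00000e+00] 992.7
side rails [ 5.58078e+02 -1.54280e+01  1.69000e-01  0.00000e+00] 1188.6 [ 5.5806e+02 -1.5755e+01  1.8000e-01  0.0000e+00] 1185.0
side rail1 [ 5.58254e+02 -1.60330e+01  1.64000e-01  0.00000e+00] 1122.3 [ 5.58887e+02 -1.60770e+01  1.80000e-01  0.00000e+00] 1121.5
side rail2 [ 5.67444e+02 -1.49340e+01 -7.30000e-02  0.00000e+00] 1294.3 [ 5.56508e+02 -1.39160e+01  1.80000e-01  0.00000e+00] 1265.9
side railtops [ 5.60414e+02 -1.75900e+01  1.39000e-01  0.00000e+00] 1470.5 [ 5.6252e+02 -1.8015e+01  1.8000e-01  0.0000e+00] 1454.3
side all [ 5.5852e+02 -1.6108e+01  1.7400e-01  0.0000e+00] 1130.9 [ 5.58489e+02 -1.61670e+01  1.80000e-01  0.00000e+00] 1130.1
side all+ [ 5.58589e+02 -1.68910e+01  1.81000e-01  0.00000e+00] 1063.7 [ 5.5862e+02 -1.6840e+01  1.8000e-01  0.0000e+00] 1063.4
```

View pics/ov2.png

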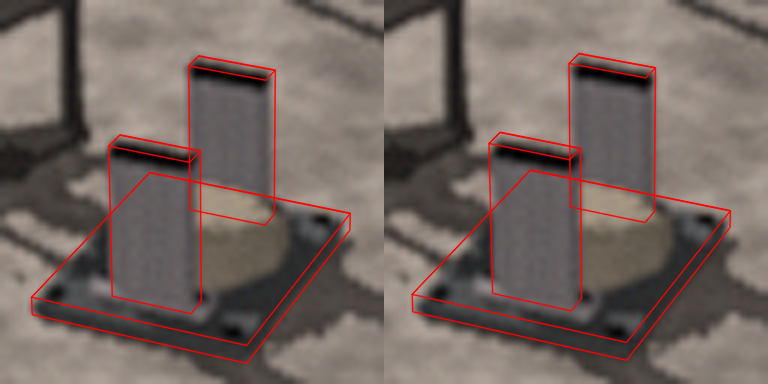

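Call:
arm_command(
  motion=[
    {"jaw":200,"tx":0.001,"ty":0,"tz":0.005,"yaw":0},
    {"jaw":200,"tx":0,"ty":0,"tz":0.01,"yaw":0},
    {"jaw":200,"tx":0,"ty":0,"tz":0.01,"yaw":0},
    {"jaw":200,"tx":0,"ty":0,"tz":0.007,"yaw":0},
    {"jaw":200,"tx":0,"ty":0,"tz":0.003,"yaw":0},
    {"jaw":200,"tx":0,"ty":0,"tz":0,"yaw":0},
    {"jaw":200,"tx":0,"ty":0,"tz":0,"yaw":0},
  ],
)

```text
time_s: 8.4
ee_pos: [559.2, -16.1, 105.1]
eef_rot: [-3.141, -0.0, -1.391]
force: [0.3, -0.1, -0.6]
finger_gap: 35.6
finger_force: 15.0
```

Run:
```python
from edge import *
togo(558.8,-16,95,.178-np.pi/2)
p=imaging.grab_frame("side")
for q in(fitguide(p,(559,-16,.18,85),(1,1,1,0)),efit(p,p["frame"],MODELS["guide"][:1],(559,-16,.178,85),(1,1,1,0))): print(q)
r1=box(34,10,67,0,38,8);r2=box(34,10,67,0,-38,8)
q=(558.8,-16,.178,0)
a=overlay(p,[],(559,-17,75),25,400)
b=overlay(p,[(MODELS["guide"],(558.8,-16,.178,85),(0,255,0)),([r1,r2],q,(0,0,255))],(559,-17,75),25,400)
cv2.imwrite("pics/ov3.png",np.hstack([a,b]))
```

```text
t 8.4 pos [559.2 -16.1 105.1] rot [-3.141 -0.    -1.391] gap 35.6 F [ 0.3 -0.1 -0.6]
now tx,ty,tz mm [-0.2  0.3 10.1]
after turn tx,ty,tz mm [-0.2  0.3 10.1]
turn deg 0.1
(array([ 5.58801693e+02, -1.77677892e+01,  1.91473327e-01,  8.50000000e+01]), np.float64(6.982017229995911), np.float64(287.0))
(array([ 5.57624e+02, -1.77110e+01,  1.65000e-01,  8.50000e+01]), np.float64(1347.8))
```

View pics/ov3.png

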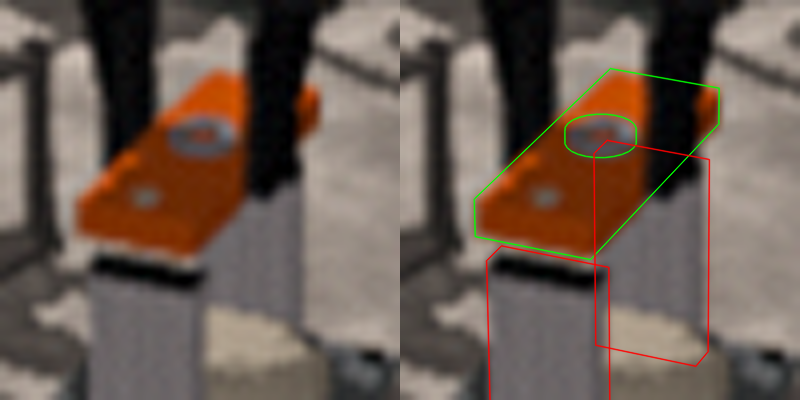

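Run:
```python
from edge import *
p=imaging.grab_frame("side")
q=(558.8,-16,.178,0);c,s=np.cos(q[2]),np.sin(q[2])
W=lambda x,y,z:proj(p,[[q[0]+c*x-s*y,q[1]+s*x+c*y,z]])[0]
for nm,im in(("start",cv2.imread("pics/side0.png")),("now",p["frame"])):
  g=im.astype(np.float32).mean(2)
  for y0 in(43,-33):
    for x0 in(-8,0,8):
        u=W(x0,y0,75);v=np.arange(-7,6.1)
        pr=cv2.remap(g,np.full((len(v),1),u[0],np.float32),(u[1]+v).astype(np.float32)[:,None],cv2.INTER_LINEAR)[:,0]
        print(nm,"rail",y0,x0,"front edge v",round(u[1],1),"back",round(W(x0+1.8*0,y0-10,75)[1]-u[1],1),"64mm",round(W(x0,y0,70)[1]-u[1],1),pr.astype(int))
    for z in(55,62) if y0>0 else (60,65):
        a,b=W(17,y0,z),W(-17,y0,z);t=np.linspace(-.2,1.2,29)[:,None];pt=(a+(b-a)*t).astype(np.float32)
        pr=cv2.remap(g,pt[:,None,0],pt[:,None,1],cv2.INTER_LINEAR)[:,0]
        print(nm,"across",y0,z,"L=%.1fpx"%np.linalg.norm(b-a),pr.astype(int))
```

```text
start rail 43 -8 front edge v 219.1 back -1.9 64mm 1.9 [143 144 148 145 135  95  34   6  26  73  97  94  94  92]
start rail 43 0 front edge v 218.4 back -1.9 64mm 1.9 [149 151 159 159 138  96  43  10  30  72  93  95  94  94]
start rail 43 8 front edge v 217.8 back -1.9 64mm 1.9 [155 156 155 159 156 113  39   8  29  69  93  97  95  95]
start across 43 55 L=13.7px [137 136 137 137 123 107  94  91  91  94  95  96  98  97  95  95  96  95
  94  94  95  96  94  90  82  93 112 138 146]
start across 43 62 L=13.7px [106 121 130 123 112 100  94  92  93  95  96  97  97  95  95  98  97  96
  95  95  97  98  98  94  83  94 111 136 144]
start rail -33 -8 front edge v 205.5 back -1.7 64mm 1.8 [157 151 147 152 154 128  62  13  33  80  98  97  96  95]
start rail -33 0 front edge v 204.9 back -1.7 64mm 1.8 [146 148 144 147 148 118  55   9  32  76  97  95  93  94]
start rail -33 8 front edge v 204.3 back -1.7 64mm 1.8 [129 127 137 146 145 119  61  14  32  81 100  99  97  97]
start across -33 60 L=13.0px [143 143 141 135 115 101  93  92  93  97  98  98  96  94  94  96  95  93
  95  97  99  97  92  86  8
[... 699 characters left out ...]
00  99 103 104 103 104 104 103 104 103 102
 100 103 105 105 104 101  92 101 118 146 155]
now rail -33 -8 front edge v 205.5 back -1.7 64mm 1.8 [  6   8   8   6   6   9   6   2   2   4  23  62  95 104]
now rail -33 0 front edge v 204.9 back -1.7 64mm 1.8 [62 59 53 44 36 37 35 33 32 30 29 50 80 99]
now rail -33 8 front edge v 204.3 back -1.7 64mm 1.8 [ 91 100 109 106  95  80  67  58  50  51  50  49  49  48]
now across -33 60 L=13.0px [ 51  50  50  50  50  50  52  51  50  48  47  50  59  76  91  99  99  98
 102 104 105 104 101  95  96 105 129 140 146]
now across -33 65 L=13.0px [ 51  51  51  51  52  51  50  51  50  48  50  50  48  44  42  43  37  29
  36  57  84  97 101  97  98 108 137 150 157]
```

Call:
arm_command(
  motion=[
    {"jaw":200,"tx":-0.0005,"ty":0,"tz":0.003,"yaw":0},
    {"jaw":200,"tx":0,"ty":0,"tz":0.003,"yaw":0},
    {"jaw":200,"tx":0,"ty":0,"tz":0.002,"yaw":0},
    {"jaw":200,"tx":0,"ty":0,"tz":0.0005,"yaw":0},
    {"jaw":200,"tx":0,"ty":0,"tz":0,"yaw":0},
    {"jaw":200,"tx":0,"ty":0,"tz":0,"yaw":0},
  ],
)

```text
time_s: 9.1
ee_pos: [558.9, -15.6, 96.6]
eef_rot: [-3.142, -0.0, -1.391]
force: [0.1, -0.2, -1.1]
finger_gap: 35.7
finger_force: 15.0
```

Call:
arm_command(
  motion=[
    {"jaw":200,"tx":0,"ty":0,"tz":0.0005,"yaw":0},
    {"jaw":200,"tx":0,"ty":0,"tz":0,"yaw":0},
    {"jaw":200,"tx":0,"ty":0,"tz":0,"yaw":0},
  ],
)

```text
time_s: 9.4
ee_pos: [558.8, -15.6, 96.1]
eef_rot: [-3.142, 0.0, -1.391]
force: [0.0, -0.4, -0.8]
finger_gap: 36.0
finger_force: 15.0
```

Call:
arm_command(
  motion=[
    {"jaw":200,"tx":0,"ty":0,"tz":0.0005,"yaw":0},
    {"jaw":200,"tx":0,"ty":0,"tz":0,"yaw":0},
    {"jaw":200,"tx":0,"ty":0,"tz":0,"yaw":0},
  ],
)

```text
time_s: 9.7
ee_pos: [558.8, -15.6, 95.5]
eef_rot: [3.142, -0.0, -1.391]
force: [0.4, 0.3, -0.5]
finger_gap: 35.7
finger_force: 15.0
```

Call:
arm_command(
  motion=[
    {"jaw":200,"tx":0,"ty":0,"tz":0.0003,"yaw":0},
    {"jaw":200,"tx":0,"ty":0,"tz":0,"yaw":0},
    {"jaw":200,"tx":0,"ty":0,"tz":0,"yaw":0},
  ],
)

```text
time_s: 10.0
ee_pos: [558.8, -15.7, 95.2]
eef_rot: [-3.142, -0.0, -1.391]
force: [-0.5, 0.8, -0.9]
finger_gap: 36.0
finger_force: 15.0
```

Call:
arm_command(
  motion=[
    {"jaw":200,"tx":0,"ty":0,"tz":0.0003,"yaw":0},
    {"jaw":200,"tx":0,"ty":0,"tz":0,"yaw":0},
    {"jaw":200,"tx":0,"ty":0,"tz":0,"yaw":0},
  ],
)

```text
time_s: 10.3
ee_pos: [558.9, -15.6, 95.1]
eef_rot: [-3.141, -0.0, -1.391]
force: [-0.8, 0.2, 1.3]
finger_gap: 35.4
finger_force: 15.0
```

Call:
arm_command(
  motion=[
    {"jaw":200,"tx":0,"ty":0,"tz":0.0003,"yaw":0},
    {"jaw":200,"tx":0,"ty":0,"tz":0,"yaw":0},
    {"jaw":200,"tx":0,"ty":0,"tz":0,"yaw":0},
  ],
)

```text
time_s: 10.6
ee_pos: [558.8, -15.7, 95.0]
eef_rot: [-3.141, -0.0, -1.391]
force: [-1.9, 0.9, 4.8]
finger_gap: 35.7
finger_force: 15.0
```

Call:
arm_command(
  motion=[
    {"jaw":200,"tx":0,"ty":0,"tz":-0.0003,"yaw":0},
    {"jaw":145,"tx":0,"ty":0,"tz":0,"yaw":0},
    {"jaw":130,"tx":0,"ty":0,"tz":0,"yaw":0},
    {"jaw":110,"tx":0,"ty":0,"tz":0,"yaw":0},
    {"jaw":90,"tx":0,"ty":0,"tz":0,"yaw":0},
    {"jaw":90,"tx":0,"ty":0,"tz":0,"yaw":0},
  ],
)

```text
time_s: 11.2
ee_pos: [558.8, -15.6, 94.8]
eef_rot: [3.141, 0.0, -1.391]
force: [0.2, -0.6, 0.9]
finger_gap: 54.1
finger_force: 0.0
```

Call:
arm_command(
  motion=[
    {"jaw":90,"tx":0,"ty":0,"tz":-0.005,"yaw":0},
    {"jaw":90,"tx":0,"ty":0,"tz":-0.01,"yaw":0},
    {"jaw":90,"tx":0,"ty":0,"tz":-0.02,"yaw":0},
    {"jaw":90,"tx":0,"ty":0,"tz":-0.03,"yaw":0},
    {"jaw":90,"tx":0,"ty":0,"tz":-0.03,"yaw":0},
    {"jaw":90,"tx":0,"ty":0,"tz":-0.03,"yaw":0},
    {"jaw":90,"tx":0,"ty":0,"tz":-0.015,"yaw":0},
    {"jaw":90,"tx":-0.02,"ty":0,"tz":0,"yaw":0},
    {"jaw":90,"tx":-0.04,"ty":0.01,"tz":0,"yaw":0},
    {"jaw":90,"tx":-0.04,"ty":0.01,"tz":0,"yaw":0},
    {"jaw":90,"tx":-0.04,"ty":0.01,"tz":0,"yaw":0},
    {"jaw":90,"tx":-0.03,"ty":0.01,"tz":0,"yaw":0},
  ],
)

```text
time_s: 12.4
ee_pos: [488.4, 146.2, 236.1]
eef_rot: [-3.14, 0.001, -1.39]
force: [-0.2, 0.6, -0.0]
finger_gap: 56.0
finger_force: 0.0
```

Call:
arm_command(
  motion=[
    {"jaw":90,"tx":-0.04,"ty":0.02,"tz":0,"yaw":0},
    {"jaw":90,"tx":-0.04,"ty":0.02,"tz":0,"yaw":0},
    {"jaw":90,"tx":-0.02,"ty":0.01,"tz":0,"yaw":0},
    {"jaw":90,"tx":0,"ty":0,"tz":0,"yaw":0},
    {"jaw":90,"tx":0,"ty":0,"tz":0,"yaw":0},
  ],
)

```text
time_s: 12.9
ee_pos: [422.1, 234.2, 235.8]
eef_rot: [-3.14, 0.001, -1.39]
force: [0.4, -0.3, -0.4]
finger_gap: 56.0
finger_force: 0.0
```

Run:
```python
from edge import *
togo(464,313,150,.178)
q=(558.8,-15.7,.178,75);a=[]
for n in("top","side"):
    p=imaging.grab_frame(n);cv2.imwrite(f"pics/placed_{n}.png",p["frame"])
    print(n,efit(p,p["frame"],MODELS["guide"][:1],q,(1,1,1,0)),fitguide(p,q,(1,1,1,0)))
    a.append(overlay(p,[([box(34,10,67,0,38,8),box(34,10,67,0,-38,8),box(92,112,8)],(*q[:3],0),(0,0,255))],(559,-16,60),32,384))
    o=imaging.outline_of(p,"guide")
    if o: print(fit([p],[o[0]["region"].astype(float)],MODELS["guide"],q,(1,1,1,0)))
cv2.imwrite("pics/pl.png",np.hstack(a))
```

```text
t 12.9 pos [422.1 234.2 235.8] rot [-3.14e+00  1.00e-03 -1.39e+00] gap 56.0 F [ 0.4 -0.3 -0.4]
now tx,ty,tz mm [-70.  -55.4  85.8]
after turn tx,ty,tz mm [ 55.2 -70.1  85.8]
turn deg -89.84
top (array([ 5.57143e+02, -1.68970e+01,  1.73000e-01,  7.50000e+01]), np.float64(1311.1)) (array([ 5.57103398e+02, -1.61815979e+01,  1.70117219e-01,  7.50000000e+01]), np.float64(33.35077792239246), np.float64(400.0))
(array([ 5.58083352e+02, -1.56050148e+01,  1.78579910e-01,  7.50000000e+01]), np.float64(13.344811738059576))
side (array([ 5.56992e+02, -1.53540e+01,  1.92000e-01,  7.50000e+01]), np.float64(1339.6)) (array([ 5.58194247e+02, -1.58624929e+01,  1.92143225e-01,  7.50000000e+01]), np.float64(6.521844238663089), np.float64(228.0))
(array([ 1.18668294e+04, -1.41863665e+04,  9.69634368e-01,  7.50000000e+01]), np.float64(237.7173881306159))
```

View pics/pl.png

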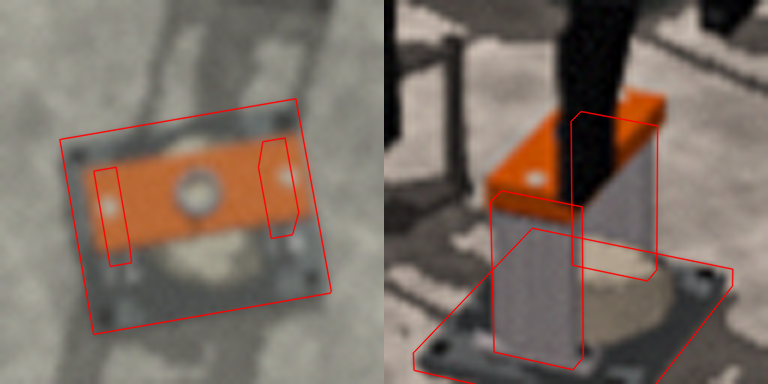

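Run:
```python
from edge import *
for n in("top","side"):
    p=imaging.grab_frame(n);im=cv2.imread(f"pics/{n}0.png");p0=dict(p);p0["frame"]=im
    for z in(10,):
        print(n,efit(p,im,[cyl(14,44,79)],(465,313,0,z),(1,1,0,0)),efit(p,im,[cyl(14,44,79),cyl(18,4,75)],(465,313,0,z),(1,1,0,0)))
    g=cv2.GaussianBlur(im,(0,0),.5).max(2)
    # dark handle centroid
    uv=proj(p,[[465,313,111]])[0].round().astype(int);w=np.zeros(g.shape,np.uint8)
    cv2.fillConvexPoly(w,cv2.convexHull(hullsegs(p,cyl(24,50,76),(465,313,0,10)).astype(np.int32)),1)
    m=((im.max(2)<60)&(w>0)).astype(float);print("dark px",m.sum(),fit([p],[m],[cyl(14,44,79)],(465,313,0,10),(1,1,0,0)))
togo(464.5,313,200,.18)
```

```text
top (array([462.563, 313.429,   0.   ,  10.   ]), np.float64(1022.9)) (array([462.563, 313.429,   0.   ,  10.   ]), np.float64(1022.9))
dark px 26.0 (array([462.49722958, 313.51887751,   0.        ,  10.        ]), np.float64(10.833123415793917))
side (array([465.349, 311.538,   0.   ,  10.   ]), np.float64(1488.7)) (array([465.349, 311.538,   0.   ,  10.   ]), np.float64(1488.7))
dark px 202.0 (array([462.79239655, 313.91022491,   0.        ,  10.        ]), np.float64(10.410226796991628))
t 13.2 pos [422.5 233.3 234.9] rot [ 3.141 -0.    -1.393] gap 56.3 F [ 0.2 -0.1  0.3]
now tx,ty,tz mm [-71.1 -55.4  34.9]
after turn tx,ty,tz mm [-55.6  70.9  34.9]
turn deg 89.88
```

Call:
arm_command(
  motion=[
    {"jaw":90,"tx":0,"ty":0,"tz":0,"yaw":-8.2},
    {"jaw":90,"tx":0,"ty":0,"tz":0,"yaw":-8.2},
    {"jaw":90,"tx":0,"ty":0,"tz":0,"yaw":-8.2},
    {"jaw":90,"tx":0,"ty":0,"tz":0,"yaw":-8.2},
    {"jaw":90,"tx":0,"ty":0,"tz":0,"yaw":-8.2},
    {"jaw":90,"tx":0,"ty":0,"tz":0,"yaw":-8.2},
    {"jaw":90,"tx":0,"ty":0,"tz":0,"yaw":-8.2},
    {"jaw":90,"tx":0,"ty":0,"tz":0,"yaw":-8.2},
    {"jaw":90,"tx":0,"ty":0,"tz":0,"yaw":-8.2},
    {"jaw":90,"tx":0,"ty":0,"tz":0,"yaw":-8.2},
    {"jaw":90,"tx":0,"ty":0,"tz":0,"yaw":-8},
    {"jaw":90,"tx":0,"ty":0,"tz":0,"yaw":0},
  ],
)

```text
time_s: 14.4
ee_pos: [422.4, 233.5, 234.9]
eef_rot: [3.141, 0.0, 0.178]
force: [0.2, -0.7, -1.1]
finger_gap: 56.3
finger_force: 0.0
```

Call:
arm_command(
  motion=[
    {"jaw":90,"tx":0.0145,"ty":-0.0185,"tz":0,"yaw":0},
    {"jaw":90,"tx":0.02,"ty":-0.026,"tz":0,"yaw":0},
    {"jaw":90,"tx":0.015,"ty":-0.02,"tz":0.015,"yaw":0},
    {"jaw":90,"tx":0.005,"ty":-0.0065,"tz":0.025,"yaw":0},
    {"jaw":90,"tx":0,"ty":0,"tz":0.02,"yaw":0},
    {"jaw":90,"tx":0,"ty":0,"tz":0,"yaw":0},
    {"jaw":90,"tx":0,"ty":0,"tz":0,"yaw":0},
  ],
)

```text
time_s: 15.1
ee_pos: [463.4, 313.3, 175.2]
eef_rot: [3.141, -0.0, 0.178]
force: [-0.3, 0.8, 0.6]
finger_gap: 56.4
finger_force: 0.0
```

Run:
```python
from edge import *
togo(463.5,313.2,114,.178)
p=imaging.grab_frame("side")
cv2.imwrite("pics/pg.png",overlay(p,[([cyl(14,44,79),cyl(18,4,75)],(463.5,313.2,0,10),(0,255,0))],(463.5,313,130),40,560))
```

```text
t 15.1 pos [463.4 313.3 175.2] rot [ 3.141 -0.     0.178] gap 56.4 F [-0.3  0.8  0.6]
now tx,ty,tz mm [ 0.   0.1 61.2]
after turn tx,ty,tz mm [ 0.   0.1 61.2]
turn deg -0.02
```

View pics/pg.png

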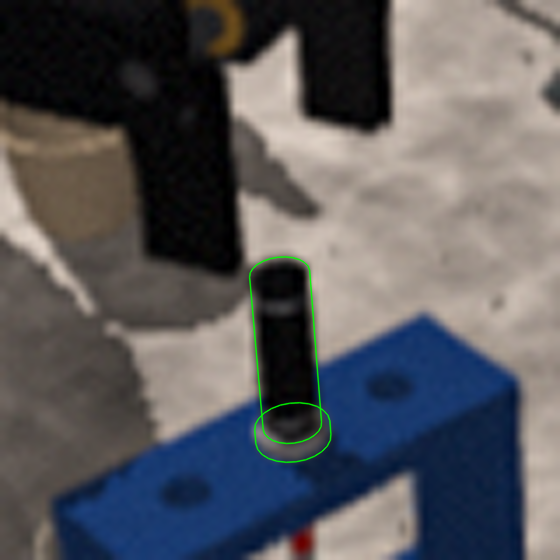

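Call:
arm_command(
  motion=[
    {"jaw":90,"tx":0,"ty":0,"tz":0.02,"yaw":0},
    {"jaw":90,"tx":0,"ty":0,"tz":0.02,"yaw":0},
    {"jaw":90,"tx":0,"ty":0,"tz":0.014,"yaw":0},
    {"jaw":90,"tx":0,"ty":0,"tz":0.007,"yaw":0},
    {"jaw":90,"tx":0,"ty":0,"tz":0,"yaw":0},
    {"jaw":130,"tx":0,"ty":0,"tz":0,"yaw":0},
    {"jaw":170,"tx":0,"ty":0,"tz":0,"yaw":0},
    {"jaw":200,"tx":0,"ty":0,"tz":0,"yaw":0},
    {"jaw":240,"tx":0,"ty":0,"tz":0,"yaw":0},
    {"jaw":240,"tx":0,"ty":0,"tz":0,"yaw":0},
    {"jaw":240,"tx":0,"ty":0,"tz":0,"yaw":0},
    {"jaw":240,"tx":0,"ty":0,"tz":0,"yaw":0},
  ],
  grip_force=25,
)

```text
time_s: 16.35
ee_pos: [463.0, 313.5, 114.0]
eef_rot: [3.141, 0.0, 0.18]
force: [-0.4, 0.2, 1.3]
finger_gap: 13.4
finger_force: 25.0
```

Run:
```python
from edge import *
togo(558.5,-15.7,114,.178)
```

```text
t 16.35 pos [463.  313.5 114. ] rot [3.141 0.    0.18 ] gap 13.4 F [-0.4  0.2  1.3]
now tx,ty,tz mm [ 35.2 341.   -0. ]
after turn tx,ty,tz mm [ 35.7 340.9  -0. ]
turn deg 0.09
```

Call:
arm_command(
  motion=[
    {"jaw":240,"tx":0,"ty":0,"tz":-0.005,"yaw":0},
    {"jaw":240,"tx":0,"ty":0,"tz":-0.012,"yaw":0},
    {"jaw":240,"tx":0,"ty":0,"tz":-0.02,"yaw":0},
    {"jaw":240,"tx":0,"ty":0,"tz":-0.025,"yaw":0},
    {"jaw":240,"tx":0,"ty":0,"tz":-0.025,"yaw":0},
    {"jaw":240,"tx":0,"ty":0,"tz":-0.015,"yaw":0},
    {"jaw":240,"tx":0,"ty":0,"tz":-0.008,"yaw":0},
    {"jaw":240,"tx":0,"ty":0,"tz":0,"yaw":0},
  ],
)

```text
time_s: 17.15
ee_pos: [463.4, 314.0, 225.6]
eef_rot: [-3.14, -0.003, 0.18]
force: [1.4, -0.3, -1.5]
finger_gap: 13.3
finger_force: 25.0
```

Call:
arm_command(
  motion=[
    {"jaw":240,"tx":0.0005,"ty":0.005,"tz":0,"yaw":0},
    {"jaw":240,"tx":0.0015,"ty":0.015,"tz":0,"yaw":0},
    {"jaw":240,"tx":0.003,"ty":0.03,"tz":0,"yaw":0},
    {"jaw":240,"tx":0.004,"ty":0.04,"tz":0,"yaw":0},
    {"jaw":240,"tx":0.004,"ty":0.04,"tz":0,"yaw":0},
    {"jaw":240,"tx":0.004,"ty":0.04,"tz":0,"yaw":0},
    {"jaw":240,"tx":0.004,"ty":0.04,"tz":0,"yaw":0},
    {"jaw":240,"tx":0.004,"ty":0.04,"tz":0,"yaw":0},
    {"jaw":240,"tx":0.004,"ty":0.04,"tz":0,"yaw":0},
    {"jaw":240,"tx":0.003,"ty":0.03,"tz":0,"yaw":0},
    {"jaw":240,"tx":0.002,"ty":0.015,"tz":0,"yaw":0},
    {"jaw":240,"tx":0.001,"ty":0.006,"tz":0,"yaw":0},
  ],
)

```text
time_s: 18.35
ee_pos: [558.0, -17.7, 223.1]
eef_rot: [3.142, 0.002, 0.177]
force: [-0.3, 0.7, -0.0]
finger_gap: 13.1
finger_force: 25.0
```

Call:
arm_command(
  motion=[
    {"jaw":240,"tx":0,"ty":0,"tz":0,"yaw":0},
    {"jaw":240,"tx":0,"ty":0,"tz":0,"yaw":0},
    {"jaw":240,"tx":0,"ty":0,"tz":0,"yaw":0},
    {"jaw":240,"tx":0,"ty":0,"tz":0,"yaw":0},
  ],
)

```text
time_s: 18.75
ee_pos: [558.2, -14.8, 224.1]
eef_rot: [-3.141, -0.0, 0.181]
force: [-0.0, -0.0, -1.1]
finger_gap: 13.1
finger_force: 25.0
```

Run:
```python
from edge import *
togo(558.5,-15.7,200,.178)
q=(558.3,-15.6,.18,75)
for n in("side","top"):
    p=imaging.grab_frame(n);cv2.imwrite(f"pics/raw_pin_{n}.png",p["frame"])
    if n=="top":
        for m in ("guide","pin"):print(n,m,[(o["extent"],o["conf"]) for o in imaging.recognise(p,m)[:2]])
        continue
    print(n,efit(p,p["frame"],MODELS["guide"][:1],q,(1,1,1,0)),fitguide(p,q,(1,1,1,0)))
    print("sleeve",efit(p,p["frame"],[cyl(21,.01,16)],q,(1,1,0,0)))
    tip=state()["ee_pos"][2]-104
    print("stem+collar",efit(p,p["frame"],[cyl(6,75,0)],(558.5,-15.7,0,tip),(1,1,0,1)),efit(p,p["frame"],[cyl(6,75,0)],(558.5,-15.7,0,tip),(1,1,0,0)))
    a=overlay(p,[],(558.5,-15.7,125),32,384)
    b=overlay(p,[([cyl(6,75,0),cyl(18,4,75),cyl(6,6,42)],(558.5,-15.7,0,tip),(0,255,0)),([cyl(21,4,12),cyl(13,.01,16)],q,(255,0,0))],(558.5,-15.7,125),32,384)
    cv2.imwrite("pics/pin1.png",np.hstack([a,b]))
```

```text
t 18.75 pos [558.2 -14.8 224.1] rot [-3.141 -0.     0.181] gap 13.1 F [-0.  -0.  -1.1]
now tx,ty,tz mm [ 0.1  1.  24.1]
after turn tx,ty,tz mm [ 0.1  1.  24.1]
turn deg 0.18
side (array([ 5.57443e+02, -1.61730e+01,  1.87000e-01,  7.50000e+01]), np.float64(1487.1)) (array([ 5.58332708e+02, -1.54993889e+01,  1.96447713e-01,  7.50000000e+01]), np.float64(10.30693889680964), np.float64(365.0))Traceback (most recent call last):
  File "<stdin>", line 10, in <module>
  File "edge.py", line 29, in efit
    o=minimize(lambda v:-score(p,img,parts,full(v)),v0,method="Nelder-Mead",options=dict(initial_simplex=np.vstack([v0]+[v0+np.eye(len(v0))[i]*s[i]*sg[i] for i in range(len(v0))]),xatol=.03,fatol=.05,maxiter=200))
    res = _minimize_neldermead(fun, x0, args, callback, bounds=bounds,
                               **options)
    fsim[k] = func(sim[k])
              ~~~~^^^^^^^^
    fx = function(np.copy(x), *(wrapper_args + args))
  File "edge.py", line 29, in <lambda>
    o=minimize(lambda v:-score(p,img,parts,full(v)),v0,method="Nelder-Mead",options=dict(initial_simplex=np.vstack([v0]+[v0+np.eye(len(v0))[i]*s[i]*sg[i] for i in range(len(v0))]),xatol=.03,fatol=.05,maxiter=200))
                         ~~~~~^^^^^^^^^^^^^^^^^^^^^
  File "edge.py", line 21, in score
    return tot/n
           ~~~^~
ZeroDivisionError: division by zero
```

```bash
sed -i 's/if L<2: continue/if L<.3: continue/' edge.py
python3 - <<'E'
from edge import *
def ring(p,im,q):
    f=im.astype(int);w=rend(p,[box(33,40,0.01,0,0,12),cyl(22,4,12)],q)>.99
    sat=f[...,2]-f[...,0]   # R-B
    m=cv2.dilate((rend(p,[cyl(25,5,12)],q)>.5).astype(np.uint8),np.ones((3,3)))>0
    wt=np.where(m,np.clip(1-sat/110.,0,1),0)
    v,u=np.mgrid[:400,:640];c=np.array([(wt*u).sum(),(wt*v).sum()])/wt.sum()
    r=rend(p,MODELS["guide"][1:],q);c0=np.array([(r*u).sum(),(r*v).sum()])/r.sum()
    return c,c0,wt.sum(),r.sum()
q=(558.3,-15.6,.18,75)
p=imaging.grab_frame("side");im=p["frame"]
print("ring side px, model px",*ring(p,im,q))
print("sleeve",efit(p,im,[cyl(21,.01,16)],q,(1,1,0,0)))
t=imaging.grab_frame("top");print("ring top",*ring(t,cv2.imread("pics/placed_top.png"),q))
tip=state()["ee_pos"][2]-104
q1=(558.5,-15.7,0,tip)
print("stem",efit(p,im,[cyl(6,72,0)],q1,(1,1,0,0)),efit(p,im,[cyl(6,6,42)],q1,(1,1,0,0)))
f=im.astype(int);red=(f[...,2]-np.maximum(f[...,0],f[...,1])).clip(0)
m=cv2.dilate((rend(p,[cyl(12,14,38)],q1)>.2).astype(np.uint8),np.ones((5,5)))>0
w=np.where(m&(red>25),red,0);v,u=np.mgrid[:400,:640]
print("band px",(w*u).sum()/w.sum(),(w*v).sum()/w.sum(),"model",proj(p,[[558.5,-15.7,tip+45]])[0], "n",(w>0).sum())
# stem rows: image profile
for z in(4,14,24,34,54,64):
    a=proj(p,[[558.5,-15.7,tip+z]])[0];r=int(round(a[1]));c=int(round(a[0]));print(z,a.round(2),c-6,f[r,c-6:c+7].mean(1).astype(int))
E
```

```text
ring side px, model px [300.91588785 205.59558199] [300.69959839 205.41954485] 32.1 43.94117647058823
sleeve (array([ 5.54212e+02, -1.28720e+01,  1.80000e-01,  7.50000e+01]), np.float64(1499.2))
ring top [327.54105481 183.51664943] [327.20175312 182.80172414] 43.95454545454547 54.13333333333333
stem (array([560.568, -14.919,   0.   , 120.05 ]), np.float64(1167.6)) (array([557.258,  -6.259,   0.   , 120.05 ]), np.float64(1304.9))
band px 299.3974121996303 176.181146025878 model [300.40519333 175.49182099] n 11
4 [300.53 191.83] 295 [149 149 152 145  95  69 114 154 159 157 156 154 154]
14 [300.5 187.9] 295 [ 75  77  75  82  74  71  72 110 145 149 133  87  63]
24 [300.47 183.93] 294 [72 72 61 49 56 72 72 61 42 40 41 42 43]
34 [300.44 179.93] 294 [133 116  77  50  58  74  74  53  44  43  47  39  58]
54 [300.38 171.83] 294 [146 143 145 150 136  95  73  49  43  39  40  43 100]
64 [300.34 167.72] 294 [152 156 156 162 134  90  72  49  39  43  40  44 104]
```

Call:
arm_command(
  motion=[
    {"jaw":240,"tx":-0.0015,"ty":0.0005,"tz":0.005,"yaw":0},
    {"jaw":240,"tx":0,"ty":0,"tz":0.01,"yaw":0},
    {"jaw":240,"tx":0,"ty":0,"tz":0.005,"yaw":0},
    {"jaw":240,"tx":0,"ty":0,"tz":0,"yaw":0},
    {"jaw":240,"tx":0,"ty":0,"tz":0,"yaw":0},
    {"jaw":240,"tx":0,"ty":0,"tz":0,"yaw":0},
  ],
)

```text
time_s: 19.5
ee_pos: [557.2, -16.5, 204.2]
eef_rot: [3.141, -0.001, 0.179]
force: [-0.1, -0.5, -0.9]
finger_gap: 13.0
finger_force: 25.0
```

```bash
cat > pin.py <<'E'
from edge import *
def ringc(p,im,q):
    f=im.astype(int);sat=f[...,2]-f[...,0]
    m=cv2.dilate((rend(p,[cyl(25,5,12)],q)>.5).astype(np.uint8),np.ones((3,3)))>0
    return np.where(m,np.clip(1-sat/110.,0,1),0)
E
python3 - <<'E'
from pin import *
s=state();x,y,z=s["ee_pos"];print(s["ee_pos"].round(2),s["force"].round(1));tip=z-104
p=imaging.grab_frame("side");f=p["frame"].astype(int)
a=proj(p,[[558.3,-15.6,91]])[0];print("mouth px",a.round(2),"tip px",proj(p,[[x,y,tip]])[0].round(2),"band",proj(p,[[x,y,tip+45]])[0].round(2))
c=int(round(a[0]))
for r in range(174,216): print(r,(f[r,c-9:c+10,2]-f[r,c-9:c+10,0]).tolist(),"|",f[r,c-6:c+7].mean(1).astype(int).tolist())
p0=dict(p);f0=cv2.imread("pics/side0.png").astype(int);b=proj(p,[[463.5,313.2,55]])[0]
R=(f0[...,2]-np.maximum(f0[...,0],f0[...,1])).clip(0);w=np.where(R>40,R,0);i,j=b.round().astype(int);W=w[j-6:j+7,i-6:i+7];v,u=np.mgrid[j-6:j+7,i-6:i+7]
print("band0",(W*u).sum()/W.sum(),(W*v).sum()/W.sum(),"model",b)
E
```

```text
[557.19 -16.54 204.15] [-0.1 -0.5 -0.9]
mouth px [300.68 204.64] tip px [301.27 201.1 ] band [301.14 183.5 ]
174 [20, 21, 21, 23, 21, 20, 16, 2, 0, -1, 2, 0, 1, 2, 15, 18, 15, 11, 6] | [144, 145, 145, 113, 73, 69, 75, 54, 43, 41, 42, 98, 126]
175 [17, 17, 21, 22, 21, 22, 16, 4, -1, 3, -1, 3, -1, 3, 11, 9, 7, 2, 1] | [137, 139, 142, 113, 68, 69, 72, 53, 45, 42, 41, 75, 92]
176 [16, 17, 20, 20, 18, 22, 15, 5, -1, -4, 1, 2, 3, -1, 3, 5, 3, 6, 3] | [134, 140, 144, 114, 75, 70, 74, 52, 43, 44, 40, 58, 73]
177 [19, 19, 19, 19, 21, 20, 15, 7, -1, -1, 2, 2, 0, 1, 1, 5, 3, 4, 5] | [135, 137, 144, 123, 77, 69, 73, 58, 44, 43, 41, 53, 71]
178 [21, 19, 19, 21, 22, 19, 17, 6, 1, 1, 2, 3, 4, 0, 3, 4, 6, 5, 4] | [135, 137, 138, 119, 79, 72, 71, 54, 47, 45, 39, 57, 72]
179 [19, 17, 23, 21, 17, 14, 11, 4, 0, -3, -2, 4, 1, 1, 6, 5, 5, 5, 6] | [135, 121, 102, 87, 68, 70, 70, 54, 43, 44, 42, 57, 70]
180 [15, 18, 19, 16, 12, 5, 2, 4, -1, -1, 2, 2, 1, 0, 3, 5, 6, 5, 4] | [116, 78, 45, 51, 60, 70, 77, 56, 42, 46, 42, 58, 72]
181 [10, 9, 14, 8, 4, 2, 2, 0, -2, -3, 0, 3, 3, 2, 5, 5, 3, 6, 4] | [76, 42, 32, 3
[... 4283 characters left out ...]
6, 86, 87, 87, 89, 91, 90, 83, 67, 51, 46]
212 [161, 131, 121, 145, 174, 186, 184, 180, 185, 185, 180, 171, 138, 107, 96, 77, 36, 7, 3] | [104, 91, 88, 84, 91, 85, 88, 94, 84, 63, 48, 44, 55]
213 [129, 64, 45, 73, 141, 180, 184, 186, 186, 188, 169, 138, 103, 96, 78, 40, 10, 0, 0] | [134, 103, 89, 89, 86, 85, 87, 84, 66, 48, 43, 51, 80]
214 [138, 76, 56, 88, 150, 187, 189, 187, 190, 173, 135, 108, 92, 81, 39, 9, 2, 3, 4] | [125, 101, 88, 87, 86, 88, 83, 63, 49, 47, 55, 77, 96]
215 [150, 133, 124, 149, 176, 183, 189, 189, 174, 133, 101, 95, 82, 38, 8, 3, 4, 6, 5] | [84, 82, 88, 87, 88, 80, 69, 51, 43, 54, 77, 94, 102]
band0 239.8969298245614 308.05263157894734 model [239.59909646 307.29829798]
```

Call:
arm_command(
  motion=[
    {"jaw":240,"tx":-0.001,"ty":0,"tz":0,"yaw":0},
    {"jaw":240,"tx":0,"ty":0,"tz":0,"yaw":0},
    {"jaw":240,"tx":0,"ty":0,"tz":0,"yaw":0},
    {"jaw":240,"tx":0,"ty":0,"tz":0,"yaw":0},
    {"jaw":240,"tx":0,"ty":0,"tz":0,"yaw":0},
    {"jaw":240,"tx":0,"ty":0,"tz":0,"yaw":0},
  ],
)

```text
time_s: 20.15
ee_pos: [556.0, -16.7, 204.0]
eef_rot: [-3.142, -0.0, 0.179]
force: [0.7, 0.1, -1.0]
finger_gap: 13.4
finger_force: 25.0
```

Run:
```python
from pin import *
P=[]
for i in range(8):
    p=imaging.grab_frame("side");P.append(state()["ee_pos"])
P=np.array(P);print(P.round(2).tolist());m=P.mean(0);print(m,P.std(0),state()["joint_vel"].round(4))
d=m-np.array([558.8,-15.65,0]);w=.178
print("TCP minus release pose: along tool x,y",d[0]*np.cos(w)+d[1]*np.sin(w),d[0]*np.sin(w)-d[1]*np.cos(w))
f=p["frame"].astype(float).mean(2)
for r in range(190,198):
    l=f[r,294:309];bg=np.r_[l[1:3],l[-3:-1]].mean();k=np.clip(bg-l[3:11],0,None);print(r,round((k*np.arange(297,305)).sum()/k.sum(),2),end=" ")
```

```text
[[555.95, -16.66, 203.93], [555.97, -16.66, 203.95], [555.95, -16.66, 203.96], [555.96, -16.68, 203.93], [555.95, -16.65, 203.93], [555.94, -16.66, 203.91], [555.94, -16.68, 203.95], [555.95, -16.65, 203.95]]
[555.95338737 -16.66235026 203.93970734] [0.01083018 0.01081856 0.01454743] [ 0.0005  0.001   0.0005 -0.0004 -0.0006 -0.0005]
TCP minus release pose: along tool x,y -2.9808838215382822 0.49232932167309884
190 300.97 191 301.07 192 301.05 193 300.85 194 300.94 195 300.99 196 300.83 197 301.31
```

Call:
arm_command(
  motion=[
    {"jaw":240,"tx":0,"ty":0,"tz":0.004,"yaw":0},
    {"jaw":240,"tx":0,"ty":0,"tz":0.005,"yaw":0},
    {"jaw":240,"tx":0,"ty":0,"tz":0.003,"yaw":0},
    {"jaw":240,"tx":0,"ty":0,"tz":0,"yaw":0},
    {"jaw":240,"tx":0,"ty":0,"tz":0,"yaw":0},
    {"jaw":240,"tx":0,"ty":0,"tz":0,"yaw":0},
  ],
)

```text
time_s: 21.15
ee_pos: [556.1, -16.6, 192.1]
eef_rot: [3.142, -0.0, 0.18]
force: [-0.8, -0.5, 0.0]
finger_gap: 13.1
finger_force: 25.0
```

Run:
```python
from pin import *
s=state();print(s["ee_pos"].round(2),s["force"].round(2))
p=imaging.grab_frame("side");f=p["frame"].astype(int)
print("pred mouth centre",proj(p,[[558.9,-16,91]])[0].round(2))
for r in range(196,212): print(r,(f[r,295:308,2]-f[r,295:308,0]).tolist(),"|",f[r,295:308].mean(1).astype(int).tolist())
cv2.imwrite("pics/ins.png",np.hstack([overlay(p,[],(558.9,-16,95),16,384),overlay(p,[([cyl(13,.01,16),cyl(6,.01,16)],(558.9,-16,0,75),(255,255,0))],(558.9,-16,95),16,384)]))
```

```text
[556.1  -16.63 192.08] [-0.77 -0.52  0.05]
pred mouth centre [300.57 204.52]
196 [20, 21, 22, 23, 20, 7, -4, 5, 14, 16, 17, 19, 18] | [149, 149, 145, 145, 145, 97, 70, 92, 137, 153, 155, 153, 155]
197 [22, 20, 17, 22, 19, 6, -3, 33, 66, 68, 47, 39, 23] | [137, 141, 141, 143, 140, 97, 67, 86, 122, 135, 146, 147, 148]
198 [19, 19, 21, 21, 19, 4, -4, 66, 145, 158, 125, 107, 69] | [135, 138, 136, 140, 141, 97, 71, 74, 91, 98, 111, 118, 134]
199 [19, 19, 15, 18, 37, 13, -7, 64, 164, 193, 180, 121, 64] | [139, 139, 137, 141, 139, 99, 70, 78, 86, 88, 90, 110, 138]
200 [21, 15, 19, 48, 93, 45, -5, 61, 159, 192, 183, 124, 70] | [146, 143, 147, 141, 126, 90, 71, 75, 85, 89, 88, 109, 133]
201 [18, 17, 46, 110, 167, 64, -4, 62, 162, 188, 189, 180, 154] | [153, 157, 144, 120, 101, 80, 73, 75, 89, 86, 87, 88, 95]
202 [18, 42, 107, 170, 189, 63, -5, 61, 158, 187, 190, 189, 186] | [158, 149, 122, 97, 88, 83, 73, 78, 88, 90, 87, 87, 86]
203 [46, 109, 162, 152, 121, 39, -6, 27, 90, 137, 175, 186, 188] | [147, 119, 99, 97, 98, 82, 73, 81, 101, 100, 89, 86, 87]
204 [106, 160, 100, 60, 37, 5, -6, -3, 16,
[... 217 characters left out ...]
 9, -1, -4, 12, 11, -6, 49, 155, 192] | [86, 94, 110, 96, 86, 96, 96, 80, 71, 85, 79, 87, 89]
207 [189, 182, 98, 27, -2, -9, -9, -10, 1, 11, 57, 134, 178] | [87, 86, 91, 84, 87, 92, 94, 86, 72, 62, 57, 65, 86]
208 [185, 190, 167, 125, 97, 56, 38, 36, 48, 67, 92, 106, 142] | [89, 88, 87, 84, 91, 76, 68, 65, 64, 52, 51, 48, 66]
209 [187, 185, 184, 186, 185, 163, 149, 149, 153, 157, 156, 120, 102] | [87, 89, 92, 85, 88, 82, 75, 76, 75, 73, 71, 55, 51]
210 [185, 186, 186, 187, 185, 191, 188, 189, 192, 191, 175, 126, 95] | [88, 88, 87, 87, 90, 89, 87, 87, 89, 91, 82, 61, 49]
211 [183, 184, 186, 184, 186, 187, 187, 186, 183, 175, 139, 107, 95] | [87, 84, 87, 88, 88, 88, 88, 89, 95, 83, 67, 48, 44]
```

View pics/ins.png

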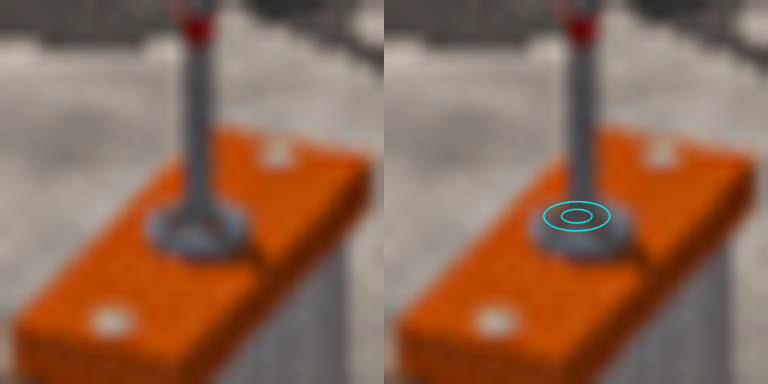

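Call:
arm_command(
  motion=[
    {"jaw":240,"tx":0,"ty":0,"tz":0.003,"yaw":0},
    {"jaw":240,"tx":0,"ty":0,"tz":0.004,"yaw":0},
    {"jaw":240,"tx":0,"ty":0,"tz":0.004,"yaw":0},
    {"jaw":240,"tx":0,"ty":0,"tz":0.004,"yaw":0},
    {"jaw":240,"tx":0,"ty":0,"tz":0.003,"yaw":0},
    {"jaw":240,"tx":0,"ty":0,"tz":0.002,"yaw":0},
    {"jaw":240,"tx":0,"ty":0,"tz":0,"yaw":0},
    {"jaw":240,"tx":0,"ty":0,"tz":0,"yaw":0},
  ],
)

```text
time_s: 22.0
ee_pos: [556.0, -16.6, 172.0]
eef_rot: [3.142, -0.0, 0.18]
force: [-0.3, 0.1, -1.1]
finger_gap: 13.1
finger_force: 25.0
```

Call:
arm_command(
  motion=[
    {"jaw":240,"tx":0,"ty":0,"tz":0.003,"yaw":0},
    {"jaw":240,"tx":0,"ty":0,"tz":0.004,"yaw":0},
    {"jaw":240,"tx":0,"ty":0,"tz":0.004,"yaw":0},
    {"jaw":240,"tx":0,"ty":0,"tz":0.004,"yaw":0},
    {"jaw":240,"tx":0,"ty":0,"tz":0.003,"yaw":0},
    {"jaw":240,"tx":0,"ty":0,"tz":0.002,"yaw":0},
    {"jaw":240,"tx":0,"ty":0,"tz":0.001,"yaw":0},
    {"jaw":240,"tx":0,"ty":0,"tz":0,"yaw":0},
    {"jaw":240,"tx":0,"ty":0,"tz":0,"yaw":0},
    {"jaw":240,"tx":0,"ty":0,"tz":0,"yaw":0},
  ],
)

```text
time_s: 23.0
ee_pos: [556.1, -16.6, 151.1]
eef_rot: [3.142, -0.0, 0.18]
force: [0.1, 0.1, -0.5]
finger_gap: 13.0
finger_force: 25.0
```

Run:
```python
from pin import *
p=imaging.grab_frame("side");p=imaging.grab_frame("side");f=p["frame"].astype(int)
s=state();print(s["ee_pos"].round(2),s["force"].round(2),s["wrist_torque"].round(3),s["eef_rot"].round(4))
for r in range(196,212): print(r,(f[r,295:308,2]-f[r,295:308,0]).tolist(),"|G-B",(f[r,298:305,1]-f[r,298:305,0]).tolist(),"|",f[r,295:308].mean(1).astype(int).tolist())
print(fitguide(p,(558.3,-15.6,.18,75),(1,1,1,0)))
```

```text
[556.03 -16.65 151.12] [ 0.4   0.1  -1.54] [-0.137  0.184 -0.004] [-3.1416e+00 -4.0000e-04  1.7950e-01]
196 [21, 23, 22, 22, 22, 8, -4, 8, 17, 18, 18, 18, 20] |G-B [9, 9, 1, -6, 1, 6, 7] | [154, 151, 147, 147, 145, 98, 73, 98, 140, 156, 160, 158, 158]
197 [22, 20, 21, 21, 20, 5, -3, 35, 65, 68, 48, 40, 25] |G-B [10, 11, -1, -4, 9, 19, 22] | [142, 142, 144, 144, 144, 100, 67, 88, 125, 139, 148, 146, 151]
198 [21, 19, 18, 18, 19, 5, -2, 69, 146, 160, 126, 109, 72] |G-B [8, 8, -2, -4, 21, 49, 54] | [139, 143, 140, 141, 142, 99, 74, 81, 93, 99, 113, 120, 135]
199 [21, 21, 16, 20, 37, 15, -6, 62, 166, 195, 183, 124, 66] |G-B [7, 16, 4, -5, 18, 59, 74] | [143, 140, 142, 145, 144, 97, 73, 80, 86, 89, 92, 112, 141]
200 [22, 17, 17, 49, 96, 44, -7, 65, 164, 191, 184, 126, 70] |G-B [20, 31, 8, -6, 17, 60, 72] | [146, 148, 151, 142, 128, 91, 73, 78, 87, 87, 90, 112, 133]
201 [15, 18, 46, 112, 168, 67, -8, 59, 164, 194, 191, 180, 160] |G-B [37, 55, 14, -7, 15, 59, 75] | [158, 158, 147, 124, 100, 85, 76, 81, 87, 89, 88, 90, 94]
202 [19, 46, 110, 175, 193, 66, -6, 64, 157, 192, 192, 191, 191] |G-B
[... 902 characters left out ...]
105, 145] |G-B [39, 24, 10, 3, 3, 10, 20] | [88, 89, 91, 87, 91, 78, 72, 71, 62, 57, 53, 53, 66]
209 [188, 190, 191, 191, 186, 166, 154, 152, 156, 160, 160, 122, 104] |G-B [74, 68, 61, 53, 51, 57, 59] | [86, 88, 89, 91, 92, 80, 73, 77, 76, 73, 74, 57, 54]
210 [188, 188, 190, 190, 191, 188, 192, 194, 194, 195, 177, 125, 99] |G-B [74, 74, 73, 77, 77, 75, 76] | [90, 87, 88, 90, 88, 91, 89, 90, 89, 90, 85, 57, 47]
211 [188, 191, 191, 184, 190, 188, 193, 189, 192, 176, 142, 109, 94] |G-B [72, 76, 75, 77, 74, 77, 67] | [88, 89, 88, 90, 88, 90, 90, 91, 89, 87, 67, 50, 48]
(array([ 5.57775145e+02, -1.46543151e+01,  1.84496166e-01,  7.50000000e+01]), np.float64(14.349733759665405), np.float64(360.0))
```

Call:
arm_command(
  motion=[
    {"jaw":240,"tx":0,"ty":0,"tz":0.0005,"yaw":0},
    {"jaw":240,"tx":0,"ty":0,"tz":0.0004,"yaw":0},
    {"jaw":240,"tx":0,"ty":0,"tz":0,"yaw":0},
    {"jaw":240,"tx":0,"ty":0,"tz":0,"yaw":0},
    {"jaw":240,"tx":0,"ty":0,"tz":0,"yaw":0},
    {"jaw":240,"tx":0,"ty":0,"tz":0,"yaw":0},
    {"jaw":240,"tx":0,"ty":0,"tz":0,"yaw":0},
    {"jaw":240,"tx":0,"ty":0,"tz":0,"yaw":0},
  ],
)

```text
time_s: 23.9
ee_pos: [555.9, -16.7, 150.0]
eef_rot: [-3.142, 0.0, 0.179]
force: [-0.0, 0.6, -0.7]
finger_gap: 13.0
finger_force: 25.0
```

Run:
```python
from h import *
s=state();print(s["ee_pos"].round(2),s["force"].round(2),s["joint_vel"].round(3),s["finger_force"])
print(r.close_job())
```

```text
[555.94 -16.67 150.04] [-0.04  0.62 -0.72] [ 0.001 -0.001  0.001 -0.002 -0.001  0.003] 24.990655827568844
the job is handed in; nothing more can be done
None
```

I handed the job in at 23.9 s of the allowed 61: the guide sits flat on the rails, centred to within about 1 mm, and the pin is held still in the sleeve with its red band level with the mouth to within about 1 mm and no contact force felt; how central the pin is in the bore is certain only to about 1.5 mm along the camera's line of sight (clearance 3.5 mm), and the verdict was not reported back.

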